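# Put the appliance feet away in the lidded pot

### The job

Put away every black plastic appliance foot, those waiting on the chute and those lying loose on the bench, in the handled pot with the lid. Lift the pot off the hotplate and hold it in the air under the chute's lip, pushing the gate up with its rim so that all the feet on the chute slide into it; then stand it upright and wholly on the cork mat, released, with all the loose feet in it too, the gate shut again and the lid closed flat on the pot. Keep the pot upright throughout and leave the multimeter, the bearing and the screwdriver where they lie.

Things in the scene. Friction and masses are not known exactly. Their poses are not given: they have to be found in the camera images.
- pot: round aluminium catch pot, 130 mm across outside, 122 inside, 75 mm high to the rim, base 116 mm across, inner floor 4 mm up, about 0.3 kg; starts on the hotplate. Origin at the centre of its underside, z up. Its one handle stands upright on its -x side: see point pot_grip
- pot_grip (a point): centre of the pot's upright handle, a black bar 10 mm thick (along pot x), 46 mm wide (pot y), 30 mm high, 18 to 48 mm above the rim: 78 mm from the pot's axis along pot -x, 108 mm above its underside. Pinch it from above, fingers closing along pot x
- lid: flat aluminium lid of the pot, starts lying on the bench: plate 134 mm across, 4 mm thick, below it a plug 112 mm across, 5 mm deep, that goes loosely inside the rim; on top a black round knob 24 mm across, 26 mm high. Origin at the centre of the plug's underside; knob from 9 to 35 mm above it. Closed, the plate lies on the rim and the origin is 70 mm above the pot's underside
- hotplate: white electric hotplate, cold, fixed, 165 x 165 mm, with a round black plate 156 mm across whose top is 55 mm above the bench; origin at the centre of its underside
- mat: round cork mat fixed flat on the bench, 190 mm across, 4 mm thick; origin at the centre of its underside
- chute: fixed sheet-steel chute on a grey foot. Origin on the bench straight below the middle of its lip. The channel, 34 mm wide inside, walls 30 mm high, plate 6 mm thick, slopes down at 44 degrees towards the chute's -x. With the gate up, feet slide by themselves and leave the lip along -x at up to 1 m/s. Below the lip it is open: its foot and post lie over 60 mm to the +x side
- lip (a point): middle of the chute's lip (upper face of the channel's end), 180 mm above the bench; axes as chute
- gate (a joint): lift gate of the chute, in m: 0 = shut (it falls shut by its own weight, 1.2 N); slides straight up to 0.042; feet pass freely from 0.028 up. Its plate crosses the channel 25 mm from the lip (chute +x)
- prongs (a point): midway between the undersides of the gate's two level 6 mm prongs, at chute y -28 and +28 mm, x -30 to +45 mm from the lip; 35 mm below the lip when shut. A pot raised with its axis 30 mm in front of the lip (chute -x), handle to chute -x, meets both with its rim and so lifts the gate; the rim may come level with the lip without touching the channel
- foot_c1: round black hard-plastic appliance foot, a plain disc 28 mm across and 18 mm thick; origin at the centre of its underside, z out of its top; about 20 g. Starts on the chute behind the gate
- foot_c2: round black hard-plastic appliance foot, a plain disc 28 mm across and 18 mm thick; origin at the centre of its underside, z out of its top; about 20 g. Starts on the chute behind the gate
- foot_c3: round black hard-plastic appliance foot, a plain disc 28 mm across and 18 mm thick; origin at the centre of its underside, z out of its top; about 20 g. Starts on the chute behind the gate
- foot_c4: round black hard-plastic appliance foot, a plain disc 28 mm across and 18 mm thick; origin at the centre of its underside, z out of its top; about 20 g. Starts on the chute behind the gate. May be absent
- foot_b1: round black hard-plastic appliance foot, a plain disc 28 mm across and 18 mm thick; origin at the centre of its underside, z out of its top; about 20 g. Starts lying on the bench. May be absent
- foot_b2: round black hard-plastic appliance foot, a plain disc 28 mm across and 18 mm thick; origin at the centre of its underside, z out of its top; about 20 g. Starts lying on the bench. May be absent
- foot_b3: round black hard-plastic appliance foot, a plain disc 28 mm across and 18 mm thick; origin at the centre of its underside, z out of its top; about 20 g. Starts lying on the bench. May be absent
- foot_b4: round black hard-plastic appliance foot, a plain disc 28 mm across and 18 mm thick; origin at the centre of its underside, z out of its top; about 20 g. Starts lying on the bench. May be absent
- foot_b5: round black hard-plastic appliance foot, a plain disc 28 mm across and 18 mm thick; origin at the centre of its underside, z out of its top; about 20 g. Starts lying on the bench. May be absent
- multimeter: bystander: yellow hand multimeter 75 x 140 x 34 mm lying on the bench; origin at the centre of its underside
- bearing: bystander: steel ball bearing, ring 40 mm outside, 16 mm bore, 12 mm thick, flat on the bench; origin at the centre of its underside
- screwdriver: bystander: screwdriver lying on the bench along its own x

How it is judged:
By the outcome, as a careful person would: the job done as asked, in the order asked, and still so for the second after the job is handed in, with the robot touching nothing.
Of foot_c4, foot_b1, foot_b2, foot_b3, foot_b4, foot_b5 only 4 to 6 are there at a start; the rules pass over those that are not, and their reading is None.
At some moment in a run one of foot_b1, foot_b2, foot_b3, foot_b4, foot_b5 may be knocked a few centimetres aside while the robot is not near it.
It also fails if it takes over 210 s, if anything falls off the work surface, if the arm or the gripper's body presses on something with over 40 N, if the wrist force passes 120 N, or if a joint passes its speed limit or range.

### The arm

A 6-joint arm with a two-finger parallel gripper is mounted at the origin on the work surface. World frame = base frame: x ahead of the robot, y to its left, z up, the work surface at z = 0. Lengths are in m, angles in rad, forces in N, time in s.
With the tool pointing down it reaches from about 0.25 to 0.725 m from the base axis. Payload 4 kg.
Tool frame: the origin (TCP) lies at the very end of the fingers, on their centre line; the grasp point (between the pads) lies 19 mm behind it; z points along the fingers, y is the line along which they close (so a half turn about z gives the same grasp; the last joint's range is limited). The gripper opens to 85 mm and grips with 20 to 120 N. Pads are 22 mm wide; open, the fingers measure 114 mm over their backs; the gripper's body (76 mm by 85 mm) begins 54 mm behind the grasp point. The pads swing forward as they close: fully open they stand 13 mm farther back than shut.
Start: joints at [-1.26, 0.241, 0.005, 1.335, 0, 1.571], TCP at [0.153, -0.476, 0.206] pointing down, gripper open.
Joint ranges: [-2.72, 2.72], [-1.05, 1.87], [-1.09, 1.28], [-1.99, 2.15], [-1.42, 1.44], [-3.14, 3.14]. Speed limits (rad/s): [2.79, 2.79, 3.14, 3.14, 3.14, 3.14].

### API

Orientations are given as a unit quaternion [x, y, z, w].
In Python, from workcell import telemetry, vision, workorder gives the robot as it stands.
- The arm moves only by the shell command python3 -m inch 'ROWS'. ROWS is JSON, a list of rows, each a list of 3 entries, a list of its own where there are three numbers: the turn, a rotation vector about the tool's x, y, z scaled (see below), then the shift along the tool's x, y, z scaled (see below), then the closure, from -1 (fully open) to 1 (shut). A call has 1 to 10 rows; each row shifts and turns the commanded pose from where the row before left it, along the tool's axes as they then stand; what a row does not reach is not made up. The controller multiplies each number of a shift by 0.3 m and each number of a turn by 360 degrees. A row lasts 1/12 s, in which the tool goes at most 41.7 mm and 7.16 degrees, less where a joint would pass 70% of its speed; a pose out of reach is approached as far as the arm can. A call with a number of a shift or a turn outside -1 to 1 is refused whole. A call with a gripper value outside its range is refused whole. The fingers move at their own pace and stop on an object; the grip force is fixed at half the most. Time passes only in rows, so rows that do not move let the fingers close. It gives the time, the measured TCP pose, the force, the opening and the grip force at its end, in the units of the state.
- telemetry.get_obs(): the state, without advancing time (a new reading comes with each control period).
- vision.camera(name): name is "scene" or "top" or "wrist"; returns a dict with "img" (384x512x3 uint8, red, green, blue), "fov_y" (degrees; the focal length in pixels is half the picture's height over the tangent of half this angle, whatever the lens; pixels are square), "cx", "cy" (the principal point, pixels), "pose" (4x4, takes a point from camera to world coordinates). Camera axes: x right, y up, looking along -z (the intrinsics and any distortion apply to the point x, -y, -z); pixel columns grow to the right and rows downward; lengths in m; the calibration is good to about 2 mm. A picture is of the moment at which its call begins. There is no depth.
- workorder.job_done(): hands the job in; it is judged then, once.
The state is a dict: "clock": time; "joint_pos": joint angles; "joint_vel": joint speeds; "tau": joint torques, N m; "eef_pos": TCP position; "tool_rot": TCP orientation; "ft_force": force on the tool from outside, world axes, zero at the start; "ft_torque": the same for the moment, N m; "grip_width": finger opening in m; "grasp_force": force on a finger pad.
Only numpy, scipy, OpenCV 4.12 (cv2) and the standard library are available. Lean on these libraries where they do the work, as an engineer would, in place of code of your own. Each camera call takes 0.05 s, during which the arm holds its last target. There are 200 camera calls.

## Working session

There is one attempt and no reset: what is moved stays moved. The work goes in short steps, Python scripts to look and compute and a shell command to move; the robot and the scene stay as the last step left them, time stands still between calls to the robot, and variables do not carry over. Pictures are saved under pics/ and viewed, at most 14 in all, crops included, and the job is handed in when it is done.

```bash
mkdir -p pics; ls; python3 - <<'E'
from workcell import telemetry, vision
import cv2, numpy as np, pickle
for n in ["scene","top","wrist"]:
    c=vision.camera(n); pickle.dump(c,open(f"{n}0.pkl","wb"))
    cv2.imwrite(f"pics/{n}0.png",c["img"][:,:,::-1])
    print(n,{k:v for k,v in c.items() if k not in("img",)})
print(telemetry.get_obs())
E
```

```text
pics
scene {'fov_y': 57.19073018895643, 'cx': 251.31259348331378, 'cy': 191.39735964261496, 'pose': array([[-0.60776656, -0.52239405,  0.59810055,  1.21450974],
       [ 0.79409517, -0.40521893,  0.45300164,  0.41335935],
       [ 0.0057163 ,  0.750268  ,  0.66110911,  0.84384976],
       [ 0.        ,  0.        ,  0.        ,  1.        ]])}
top {'fov_y': 46.57598781545597, 'cx': 255.56587598355244, 'cy': 190.6660351925616, 'pose': array([[ 0.00868502,  0.98857506, -0.15047895,  0.43488396],
       [-0.99943607,  0.01346293,  0.03076171, -0.01569083],
       [ 0.03243614,  0.15012693,  0.98813451,  1.35128641],
       [ 0.        ,  0.        ,  0.        ,  1.        ]])}
wrist {'fov_y': 58.21840201949516, 'cx': 252.20710986777718, 'cy': 194.2030308529936, 'pose': array([[ 0.30632221,  0.90861447,  0.28387752,  0.22633847],
       [-0.95192508,  0.29310793,  0.08903024, -0.45253894],
       [-0.00231259, -0.29750207,  0.95471837,  0.37310006],
       [ 0.        ,  0.        ,  0.        ,  1.        ]])}
{'clock': 0.15, 'joint_pos': array([-1.26001681e+00,  2.41247152e-01,  4.07723030e-03,  1.33525475e+00,
        8.32074938e-06,  1.57082848e+00]), 'joint_vel': array([ 0.00097244, -0.00251638,  0.00425665, -0.00081848, -0.00128065,
        0.00223622]), 'tau': array([ 1.58833232e-04, -3.72634149e+01,  2.52639198e+01,  1.23659038e-02,
       -1.04440103e-04, -1.45088660e-05]), 'eef_pos': array([ 0.15274342, -0.47554987,  0.20493054]), 'tool_rot': array([ 9.87953446e-01,  1.54749234e-01, -1.21907880e-04, -8.05002361e-04]), 'ft_force': array([-0.03764555, -1.323405  , -0.82510211]), 'ft_torque': array([-0.00448853,  0.01308224, -0.02723721]), 'grasp_force': 0.0, 'grip_width': 0.08534782618524346}
```

View pics/top0.png

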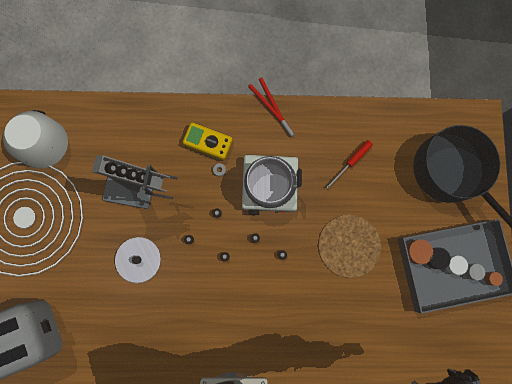

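View pics/scene0.png

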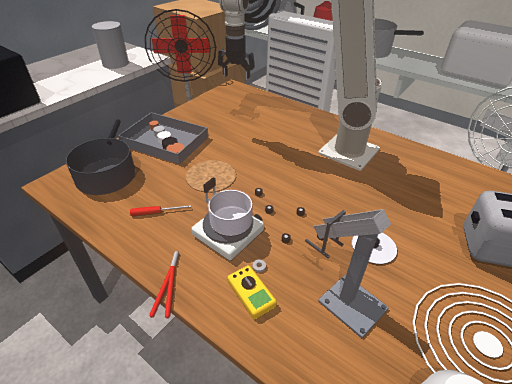

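```bash
cat > h.py <<'E'
import numpy as np, cv2
from workcell import telemetry, vision
from scipy.spatial.transform import Rotation as R
def cam(n): return vision.camera(n)
def ray(c,u,v):
    f=c["img"].shape[0]/2/np.tan(np.radians(c["fov_y"]/2))
    d=c["pose"][:3,:3]@np.array([(u-c["cx"])/f,-(v-c["cy"])/f,-1]); return c["pose"][:3,3],d/np.linalg.norm(d)
def onz(c,u,v,z):
    o,d=ray(c,u,v); return o+d*(z-o[2])/d[2]
def proj(c,p):
    f=c["img"].shape[0]/2/np.tan(np.radians(c["fov_y"]/2))
    q=c["pose"][:3,:3].T@(np.asarray(p)-c["pose"][:3,3]); return np.array([c["cx"]-f*q[0]/q[2],c["cy"]+f*q[1]/q[2]])
def tri(*obs):
    A=0;b=0
    for c,u,v in obs:
        o,d=ray(c,u,v); P=np.eye(3)-np.outer(d,d); A=A+P; b=b+P@o
    p=np.linalg.solve(A,b)
    return p,[round(float(np.linalg.norm((np.eye(3)-np.outer(ray(*o)[1],ray(*o)[1]))@(p-ray(*o)[0]))),4) for o in obs]
def save(c,name,box=None,k=1):
    im=c["img"][:,:,::-1]
    if box: im=im[box[1]:box[3],box[0]:box[2]]
    cv2.imwrite(f"pics/{name}.png",cv2.resize(im,None,fx=k,fy=k,interpolation=cv2.INTER_CUBIC))
def blobs(c,mask,amin=20,amax=1e9):
    n,l,s,ce=cv2.connectedComponentsWithStats(mask.astype(np.uint8)); return [(ce[i].round(1),s[i].tolist(),l==i) for i in range(1,n) if amin<=s[i,4]<=amax]
def st():
    o=telemetry.get_obs(); M=R.from_quat(o["tool_rot"]).as_matrix(); return o,o["eef_pos"],M
def togo(p,M=None,pos=None):
    "tool-axes shift in row units (0.3 m)"
    o,e,m=st(); return (m.T@(np.asarray(p)-e)/0.3).round(4)
E
python3 - <<'E'
from h import *
import pickle
t=pickle.load(open("top0.pkl","rb")); s=pickle.load(open("scene0.pkl","rb"))
for nm,c in(("top",t),("scene",s)):
    hsv=cv2.cvtColor(c["img"],cv2.COLOR_RGB2HSV)
    m=(hsv[...,2]<45)
    print(nm,[(b[0].tolist(),b[1]) for b in blobs(c,m,15,400)])
hs=cv2.cvtColor(t["img"],cv2.COLOR_RGB2HSV)
save(t,"topc1",(80,120,320,280),3.3); save(s,"scenec1",(180,160,420,340),3.3)
E
```

```text
top [([507.0, 128.3], [503, 109, 9, 37, 130]), ([211.5, 141.1], [206, 136, 12, 12, 50]), ([507.0, 158.8], [506, 154, 5, 10, 22]), ([123.8, 171.9], [105, 162, 41, 21, 306]), ([507.9, 169.1], [507, 165, 5, 9, 15]), ([297.8, 178.7], [297, 170, 4, 17, 36]), ([509.1, 185.1], [508, 181, 4, 10, 18]), ([130.0, 184.7], [125, 183, 11, 4, 18]), ([147.6, 191.7], [145, 188, 8, 7, 24]), ([497.8, 208.2], [482, 192, 30, 36, 271]), ([216.0, 212.9], [212, 209, 9, 9, 34]), ([253.4, 212.0], [249, 210, 10, 5, 39]), ([254.6, 237.7], [251, 234, 9, 9, 32]), ([189.1, 239.3], [184, 236, 10, 8, 34]), ([438.6, 259.0], [427, 248, 24, 21, 196]), ([281.7, 254.8], [278, 251, 9, 8, 29]), ([224.3, 256.6], [220, 253, 9, 8, 34]), ([414.1, 293.4], [409, 270, 12, 43, 96]), ([492.1, 295.5], [485, 293, 16, 5, 22]), ([463.5, 301.6], [457, 300, 13, 4, 16]), ([8.1, 326.2], [0, 318, 19, 18, 204]), ([45.7, 326.1], [41, 320, 11, 13, 83]), ([12.5, 354.8], [0, 345, 27, 22, 316]), ([458.8, 377.4], [436, 369, 42, 15, 353]), ([227.5, 382.4], [220, 381, 14, 3, 26])]
scene [([251.6, 0.8], [249, 0, 8, 3, 17]), ([259.3, 12.9], [245, 0, 31, 23, 245]), ([299.3, 6.6], [294, 3, 10, 11, 37]), ([154.4, 19.0], [147, 12, 17, 16, 22]), ([408.0, 32.0], [394, 31, 29, 4, 60]), ([179.3, 42.5], [175, 40, 11, 9, 22]), ([115.3, 129.7], [111, 120, 9, 18, 45]), ([109.1, 142.4], [107, 141, 5, 4, 17]), ([72.3, 158.4], [67, 148, 14, 21, 105]), ([503.6, 196.5], [495, 193, 17, 8, 93]), ([506.8, 213.0], [501, 209, 11, 9, 64]), ([474.9, 217.0], [471, 211, 9, 13, 76]), ([376.3, 243.9], [374, 239, 5, 9, 18])]
```

View pics/topc1.png

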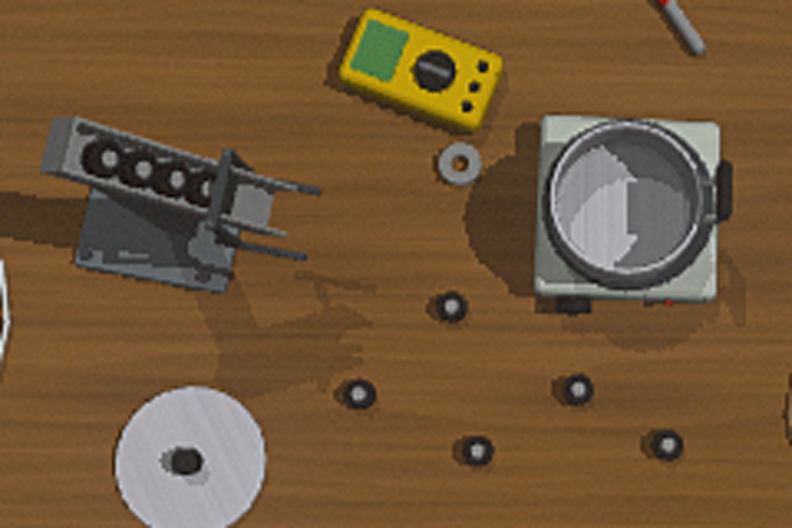

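View pics/scenec1.png

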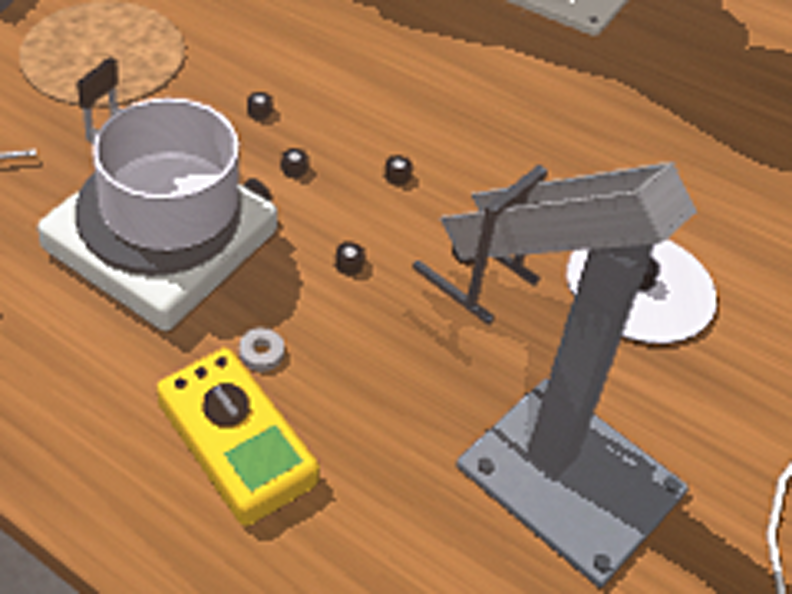

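Five loose feet, four on the chute; pot handle toward image right (world −y); the lid at top-px (137,260), mat (350,246).

```bash
python3 - <<'E'
from h import *
import pickle
t=pickle.load(open("top0.pkl","rb")); s=pickle.load(open("scene0.pkl","rb"))
C=lambda u,v:(u/3.3+80,v/3.3+120); S=lambda u,v:(u/3.3+180,v/3.3+160)
P=lambda n,a,b:print(n,*[x if isinstance(x,list) else x.round(4) for x in tri((t,*C(*a)),(s,*S(*b)))])
P("handle top ctr",(726,190),(98,82))
P("rim ctr",(626,203),(167,147))
P("prong end far(+x)",(320,190),(418,266)); P("prong end near",(305,258),(535,282))
P("lid knob",(190,460),(648,268))
for n,a,b in(("f1",(452,307),(350,258)),("f2",(358,394),(398,169)),("f4",(578,389),(294,162)),("f5",(667,445),(260,105))): P(n,a,b)
for q in((452,307),(358,394),(477,451),(578,389),(667,445)): print(onz(t,*C(*q),.018).round(4))
hs=cv2.cvtColor(t["img"],cv2.COLOR_RGB2HSV)
save(t,"x")
for nm,c in(("top",t),("scene",s)):
    pass
print("mat",onz(t,350,246,.004).round(4),"bear",onz(t,218.5,169.5,.012).round(4),"mm",onz(t,207,141,.034).round(3))
E
```

```text
handle top ctr [ 0.6521 -0.1713  0.1631] [0.0022, 0.0022]
rim ctr [ 0.648  -0.0929  0.1241] [0.0004, 0.0004]
prong end far(+x) [0.6504 0.1639 0.147 ] [0.0024, 0.0024]
prong end near [0.5885 0.2079 0.1084] [0.0319, 0.0319]
lid knob [0.4281 0.2885 0.0283] [0.0041, 0.0041]
f1 [0.5688 0.0597 0.009 ] [0.0016, 0.0016]
f2 [0.5025 0.1022 0.0992] [0.0329, 0.0329]
f4 [ 0.4955 -0.0564  0.0097] [0.0012, 0.0012]
f5 [ 0.4458 -0.1372  0.0095] [0.0015, 0.0015]
[0.5686 0.0578 0.018 ]
[0.4893 0.1403 0.018 ]
[0.4396 0.0327 0.018 ]
[ 0.4958 -0.0572  0.018 ]
[ 0.4465 -0.1377  0.018 ]
mat [ 0.4749 -0.3445  0.004 ] bear [0.7026 0.0564 0.012 ] mm [0.786 0.092 0.034]
```

```bash
python3 -m inch '[[[0,0,0.0165],[0,0,0],-1],[[0,0,0.0165],[0,0,0],-1],[[0,0,0.0165],[0,0,-0.05],-1],[[0,0,0],[0.083,-0.066,-0.006],-1],[[0,0,0],[0.083,-0.066,-0.006],-1],[[0,0,0],[0.083,-0.066,-0.006],-1],[[0,0,0],[0.083,-0.066,-0.006],-1],[[0,0,0],[0.083,-0.066,-0.006],-1],[[0,0,0],[0.083,-0.066,-0.006],-1],[[0,0,0],[0.083,-0.066,-0.006],-1]]'
python3 -m inch '[[[0,0,0],[0.083,-0.066,-0.006],-1],[[0,0,0],[0.083,-0.066,-0.006],-1],[[0,0,0],[0.083,-0.066,-0.006],-1],[[0,0,0],[0.083,-0.066,-0.006],-1],[[0,0,0],[0.083,-0.066,-0.006],-1],[[0,0,0],[0.083,-0.066,-0.006],-1],[[0,0,0],[0.083,-0.066,-0.006],-1],[[0,0,0],[0.083,-0.066,-0.006],-1],[[0,0,0],[0.083,-0.066,-0.006],-1],[[0,0,0],[0.083,-0.066,-0.006],-1]]'
python3 -m inch '[[[0,0,0],[0.083,-0.066,0],-1],[[0,0,0],[0,0,0],-1],[[0,0,0],[0,0,0],-1]]'
python3 - <<'E'
from h import *
import pickle
c=cam("wrist"); pickle.dump(c,open("wA.pkl","wb")); print(st()[1:])
E
python3 -m inch '[[[0,0,0],[0,-0.1,0],-1],[[0,0,0],[0,-0.1,0],-1],[[0,0,0],[0,-0.1,0],-1],[[0,0,0],[0,-0.1,0],-1],[[0,0,0],[0,-0.1,0],-1],[[0,0,0],[0,-0.1,0],-1],[[0,0,0],[0,-0.1,0],-1],[[0,0,0],[0,0,0],-1],[[0,0,0],[0,0,0],-1]]'
python3 - <<'E'
from h import *
import pickle
c=cam("wrist"); pickle.dump(c,open("wB.pkl","wb")); print(st()[1:])
a=pickle.load(open("wA.pkl","rb"))
im=np.vstack([a["img"],c["img"]])[:,:,::-1]; cv2.imwrite("pics/wAB.png",cv2.resize(im,None,fx=.78,fy=.78,interpolation=cv2.INTER_AREA))
E
```

```text
clock: 0.98
eef_pos: [0.3281, -0.3362, 0.2331]
tool_rot: [1.0, -0.0, -0.0, -0.0]
ft_force: [0.4, -0.5, 0.2]
grip_width: 0.0856
grasp_force: 0.0
clock: 1.82
eef_pos: [0.5771, -0.1383, 0.2508]
tool_rot: [1.0, -0.0, -0.0, -0.0]
ft_force: [-0.1, -0.5, 0.9]
grip_width: 0.0854
grasp_force: 0.0
clock: 2.07
eef_pos: [0.6018, -0.1183, 0.2496]
tool_rot: [1.0, 0.001, -0.001, -0.0]
ft_force: [-0.1, -0.0, -1.3]
grip_width: 0.0854
grasp_force: 0.0
(array([ 0.60100138, -0.11921319,  0.25011148]), array([[ 9.99997031e-01,  1.10065292e-03, -2.17390574e-03],
       [ 1.10077826e-03, -9.99999393e-01,  5.64621193e-05],
       [-2.17384227e-03, -5.88549398e-05, -9.99997635e-01]]))
clock: 2.87
eef_pos: [0.6008, 0.0506, 0.2523]
tool_rot: [0.999, 0.034, -0.001, -0.016]
ft_force: [-0.7, -0.3, -0.3]
grip_width: 0.0854
grasp_force: 0.0
(array([0.6008699 , 0.05008199, 0.25225555]), array([[ 9.97764618e-01,  6.67822875e-02, -2.42754800e-03],
       [ 6.68256397e-02, -9.97267410e-01,  3.14967861e-02],
       [-3.17487080e-04, -3.15886012e-02, -9.99500905e-01]]))
```

View pics/wAB.png

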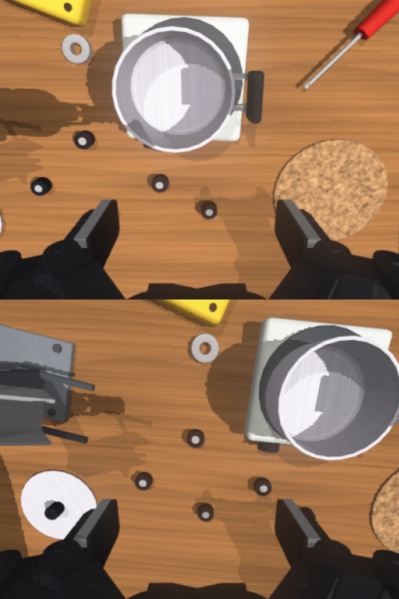

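```bash
python3 -m inch '[[[0,0,0],[0,0,0],-1],[[0,0,0],[0,0,0],-1]]'; python3 -c "
from h import *
o,e,M=st();print(o['joint_pos'].round(3),o['joint_vel'].round(3),e.round(4),M.round(3))"
```

```text
clock: 3.08
eef_pos: [0.6009, 0.0498, 0.2521]
tool_rot: [0.999, 0.033, -0.001, -0.016]
ft_force: [-0.6, -0.2, -0.8]
grip_width: 0.0855
grasp_force: 0.0
[0.065 0.443 0.413 1.541 0.032 3.141] [ 0.001  0.001 -0.    -0.001  0.004 -0.001] [0.6009 0.0498 0.2521] [[ 0.998  0.066 -0.003]
 [ 0.066 -0.997  0.032]
 [-0.    -0.032 -0.999]]
```

Wrist view: pot, handle right of it, five feet, mat; chute prongs at left in B. Joint 6 hit its limit, so I turn the tool half round.

```bash
python3 -m inch '[[[0,0,-0.0192],[0,0,0],-1],[[0,0,-0.0192],[0,0,0],-1],[[0,0,-0.0192],[0,0,0],-1],[[0,0,-0.0192],[0,0,0],-1],[[0,0,-0.0192],[0,0,0],-1],[[0,0,-0.0192],[0,0,0],-1],[[0,0,-0.0192],[0,0,0],-1],[[0,0,-0.0192],[0,0,0],-1],[[0,0,-0.0192],[0,0,0],-1],[[0,0,-0.0192],[0,0,0],-1]]' | grep -E "eef|rot"
python3 -m inch '[[[0,0,-0.0192],[0,0,0],-1],[[0,0,-0.0192],[0,0,0],-1],[[0,0,-0.0192],[0,0,0],-1],[[0,0,-0.0192],[0,0,0],-1],[[0,0,-0.0192],[0,0,0],-1],[[0,0,-0.0192],[0,0,0],-1],[[0,0,-0.0192],[0,0,0],-1],[[0,0,-0.0192],[0,0,0],-1],[[0,0,-0.0192],[0,0,0],-1],[[0,0,-0.0192],[0,0,0],-1]]' | grep -E "eef|rot"
python3 -m inch '[[[0,0,-0.0192],[0,0,0],-1],[[0,0,-0.0192],[0,0,0],-1],[[0,0,-0.0192],[0,0,0],-1],[[0,0,-0.0192],[0,0,0],-1],[[0,0,-0.0192],[0,0,0],-1],[[0,0,-0.0192],[0,0,0],-1],[[0,0,0],[0,0,0],-1],[[0,0,0],[0,0,0],-1]]' | grep -E "eef|rot"
python3 - <<'E'
from h import *
import pickle
c=cam("wrist"); pickle.dump(c,open("wC.pkl","wb")); o,e,M=st();print(o['joint_pos'].round(3),e.round(4),M.round(3))
E
python3 -m inch '[[[0,0,0],[0,-0.1,0],-1],[[0,0,0],[0,-0.1,0],-1],[[0,0,0],[0,-0.1,0],-1],[[0,0,0],[0,-0.1,0],-1],[[0,0,0],[0,-0.1,0],-1],[[0,0,0],[0,-0.1,0],-1],[[0,0,0],[0,-0.1,0],-1],[[0,0,0],[0,0,0],-1],[[0,0,0],[0,0,0],-1]]' | grep -E "eef|rot"
python3 - <<'E'
from h import *
import pickle
d=cam("wrist"); pickle.dump(d,open("wD.pkl","wb")); print(st()[1:])
c=pickle.load(open("wC.pkl","rb"))
im=np.hstack([c["img"][:,:],d["img"]])[:,:,::-1]; cv2.imwrite("pics/wCD.png",cv2.resize(im,None,fx=.78,fy=.78,interpolation=cv2.INTER_AREA))
E
```

```text
eef_pos: [0.6009, 0.05, 0.2522]
tool_rot: [0.802, 0.597, 0.009, -0.014]
eef_pos: [0.6009, 0.05, 0.2521]
tool_rot: [0.322, 0.947, 0.015, -0.006]
eef_pos: [0.6009, 0.0503, 0.2521]
tool_rot: [-0.029, 0.999, 0.016, -0.001]
[0.066 0.443 0.413 1.541 0.032 0.007] [0.6009 0.0504 0.2522] [[-0.998 -0.059 -0.003]
 [-0.059  0.998  0.032]
 [ 0.001  0.032 -0.999]]
eef_pos: [0.6137, -0.1606, 0.2449]
tool_rot: [-0.029, 0.999, 0.016, -0.001]
(array([ 0.61382125, -0.15923201,  0.24509432]), array([[-9.98216918e-01, -5.96179850e-02, -2.94630723e-03],
       [-5.96825789e-02,  9.97680161e-01,  3.27457828e-02],
       [ 9.87234691e-04,  3.28632376e-02, -9.99459370e-01]]))
```

View pics/wCD.png

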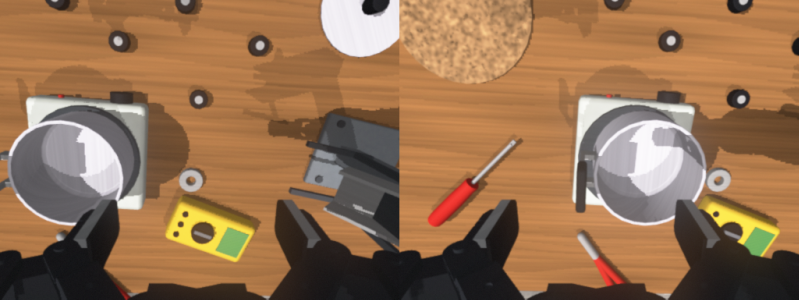

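```bash
python3 - <<'E'
from h import *
import pickle
A,B,C,D=[pickle.load(open(f"w{k}.pkl","rb")) for k in "ABCD"]
def cr(c,u,v,w=98,h=74): return cv2.resize(c["img"][v:v+h,u:u+w,::-1],None,fx=4,fy=4,interpolation=cv2.INTER_CUBIC)
im=np.vstack([np.hstack([cr(A,270,80),cr(D,190,190)]),np.hstack([cr(B,50,85,98,74) ,cr(C,355,172)])])
im=cv2.resize(im,(784,592)); cv2.imwrite("pics/m1.png",im)
for n,c in(("A",A),("D",D)):
    hsv=cv2.cvtColor(c["img"],cv2.COLOR_RGB2HSV)
    x=(300,80,345,170) if n=="A" else (222,195,250,280)
    m=np.zeros(hsv.shape[:2],np.uint8); m[x[1]:x[3],x[0]:x[2]]=(hsv[x[1]:x[3],x[0]:x[2],2]<60)
    b=max(blobs(c,m),key=lambda b:b[1][4]); print(n,b[:2],cv2.minAreaRect(np.argwhere(b[2])[:,::-1].astype(np.float32)))
E
```

```text
A (array([319.8, 122.9]), [318, 116, 5, 15, 32]) ((320.0, 123.0), (14.0, 4.0), 90.0)Traceback (most recent call last):
  File "<stdin>", line 11, in <module>
ValueError: max() iterable argument is empty
```

View pics/m1.png

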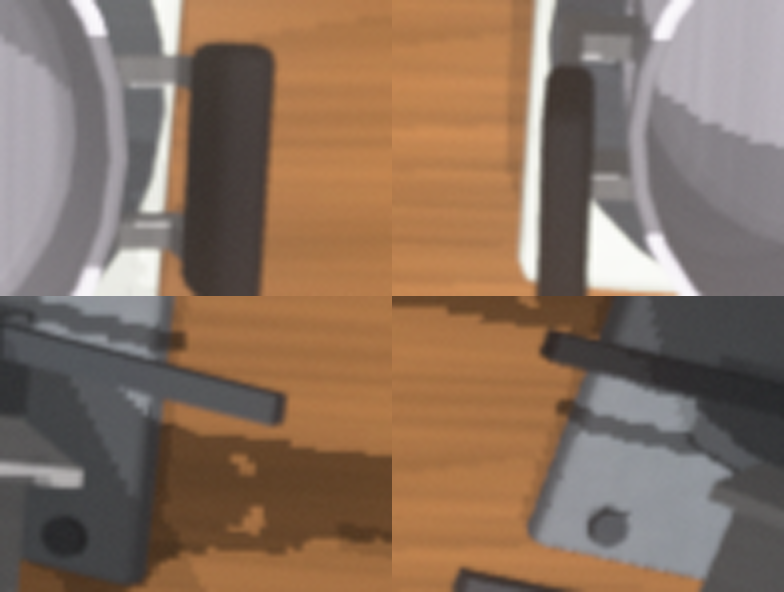

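```bash
python3 - <<'E'
from h import *
import pickle
A,B,C,D=[pickle.load(open(f"w{k}.pkl","rb")) for k in "ABCD"]
t=pickle.load(open("top0.pkl","rb")); s=pickle.load(open("scene0.pkl","rb"))
p=tri((B,118,111),(C,373,244)); print("prong+",p); p2=tri((B,118,111),(C,373,244),(t,177,177.6),(s,306.7,240.5)); print(p2)
q=tri((B,112,179),(C,394,185)); print("prong-",q); print(tri((B,112,179),(C,394,185),(t,172.4,198.2)))
# prong directions on plane z=.151
for c,a,b in((B,(118,111),(56,89)),(C,(394,184.5),(448,198))):
    P,Q=onz(c,*a,.15),onz(c,*b,.15); print("dir deg",np.degrees(np.arctan2(*(Q-P)[[1,0]])),P,Q)
# handle
print("handle", tri((A,331,122),(D,234.3,240)), onz(A,331,122,.178),onz(D,234.3,227,.178))
for n,c,x in(("A",A,(300,80,350,175)),("D",D,(215,195,243,290))):
    hsv=cv2.cvtColor(c["img"],cv2.COLOR_RGB2HSV).astype(int)
    m=np.zeros(hsv.shape[:2],np.uint8); m[x[1]:x[3],x[0]:x[2]]=((hsv[...,2]<95)&(hsv[...,1]<75))[x[1]:x[3],x[0]:x[2]]
    b=max(blobs(c,m),key=lambda b:b[1][4]); r=cv2.minAreaRect(np.argwhere(b[2])[:,::-1].astype(np.float32)); print(n,b[1],r)
    bx=cv2.boxPoints(r); print([onz(c,*k,.178).round(4).tolist() for k in bx])
# rim: fit ellipse on outer contour of bright rim pixels
for n,c in(("A",A),("D",D),("C",C)):
    hsv=cv2.cvtColor(c["img"],cv2.COLOR_RGB2HSV)
    # pot region: low saturation, fit outer contour
    m=((hsv[...,2]>235)&(hsv[...,1]<30)).astype(np.uint8)
    pr=proj(c,(.648,-.0925,.13)); H=np.argwhere(m)[:,::-1].astype(float)
    X=np.array([onz(c,u,v,.13)[:2] for u,v in H]); r=np.hypot(*(X-[.648,-.0925]).T); k=(r>.055)&(r<.07); Y=X[k]
    w=np.c_[2*Y,np.ones(len(Y))]; sol=np.linalg.lstsq(w,(Y**2).sum(1),rcond=None)[0]; print(n,"rim",sol[:2].round(4),np.sqrt(sol[2]+sol[:2]@sol[:2]).round(4),k.sum())
E
```

```text
prong+ (array([0.65212308, 0.16360465, 0.14579851]), [0.0003, 0.0003])
(array([0.65113401, 0.16345803, 0.14717873]), [0.0013, 0.0004, 0.0019, 0.0032])
prong- (array([0.59673583, 0.17080639, 0.14823983]), [0.0008, 0.0008])
(array([0.59599723, 0.17182871, 0.14628429]), [0.001, 0.0014, 0.0014])
dir deg 74.44359272537741 [0.65255477 0.16152628 0.15      ] [0.66565754 0.20859334 0.15      ]
dir deg 78.98013453639159 [0.59588457 0.17074722 0.15      ] [0.60526989 0.21894129 0.15      ]
handle (array([ 0.65405189, -0.17191716,  0.16761795]), [0.0025, 0.0025]) [ 0.65593493 -0.17192255  0.178     ] [ 0.63771755 -0.17015725  0.178     ]
A [314, 92, 24, 65, 1212] ((325.2843017578125, 123.81422424316406), (21.123613357543945, 64.51940155029297), 2.8624050617218018)
[[0.6327, -0.161, 0.178], [0.6762, -0.1607, 0.178], [0.6755, -0.1748, 0.178], [0.632, -0.1759, 0.178]]
D [227, 205, 14, 67, 747] ((233.5332489013672, 238.03561401367188), (12.509807586669922, 66.06419372558594), 1.9749339818954468)
[[0.6742, -0.1748, 0.178], [0.6207, -0.1751, 0.178], [0.6206, -0.1661, 0.178], [0.6742, -0.1653, 0.178]]
A rim [ 0.6527 -0.0939] 0.0628 1287
D rim [ 0.6531 -0.0934] 0.0627 931
C rim [ 0.653  -0.0939] 0.0626 977
```

```bash
python3 -m inch '[[[0.0052,0,0.0095],[0,0,0],-0.2],[[0,0,0],[-0.065,-0.02,0],-0.2],[[0,0,0],[-0.065,-0.021,0],-0.2],[[0,0,0],[0,0,0],-0.2],[[0,0,0],[0,0,0],-0.2]]'
python3 - <<'E'
from h import *
o,e,M=st(); print(M.round(4),togo((.653,-.1714,.146)))
E
```

```text
clock: 6.68
eef_pos: [0.6535, -0.1692, 0.2444]
tool_rot: [-0.002, 1.0, 0.0, -0.001]
ft_force: [-0.4, 0.2, -0.4]
grip_width: 0.0513
grasp_force: 0.0
[[-1.0e+00 -4.4e-03 -2.8e-03]
 [-4.4e-03  1.0e+00  1.0e-04]
 [ 2.8e-03  2.0e-04 -1.0e+00]] [ 0.0009 -0.0073  0.3278]
```

```bash
python3 -m inch '[[[0,0,0],[0,-0.0073,0.08],-0.2],[[0,0,0],[0,0,0.08],-0.2],[[0,0,0],[0,0,0.08],-0.2],[[0,0,0],[0,0,0.06],-0.2],[[0,0,0],[0,0,0.028],-0.2],[[0,0,0],[0,0,0],-0.2],[[0,0,0],[0,0,0],1],[[0,0,0],[0,0,0],1],[[0,0,0],[0,0,0],1],[[0,0,0],[0,0,0],1]]'
python3 -m inch '[[[0,0,0],[0,0,0],1],[[0,0,0],[0,0,0],1],[[0,0,0],[0,0,0],1],[[0,0,0],[0,0,0],1]]'
```

```text
clock: 7.52
eef_pos: [0.6541, -0.1731, 0.1492]
tool_rot: [-0.002, 1.0, -0.001, 0.001]
ft_force: [-0.0, 1.1, 0.8]
grip_width: 0.0074
grasp_force: 58.6
clock: 7.85
eef_pos: [0.654, -0.1734, 0.1491]
tool_rot: [-0.002, 1.0, -0.001, 0.001]
ft_force: [0.8, 1.3, 6.3]
grip_width: 0.0066
grasp_force: 59.0
```

```bash
python3 -m inch '[[[0,0,0],[0,0,-0.01],1],[[0,0,0],[0,0,-0.015],1],[[0,0,0],[0,0,-0.015],1],[[0,0,0],[0,0,-0.01],1],[[0,0,0],[0,0,0],1],[[0,0,0],[0,0,0],1],[[0,0,0],[0,0,0],1]]'
python3 - <<'E'
from h import *
import pickle
d=cam("wrist"); s=cam("scene"); pickle.dump(s,open("s1.pkl","wb"))
im=np.hstack([d["img"],cv2.resize(s["img"][130:300,150:377],(512,384))])[:,:,::-1]; cv2.imwrite("pics/g1.png",cv2.resize(im,(800,300),interpolation=cv2.INTER_AREA))
E
```

```text
clock: 8.43
eef_pos: [0.6527, -0.1729, 0.1615]
tool_rot: [-0.002, 1.0, -0.0, -0.001]
ft_force: [-0.6, 0.4, -3.6]
grip_width: 0.0067
grasp_force: 59.1
```

View pics/g1.png

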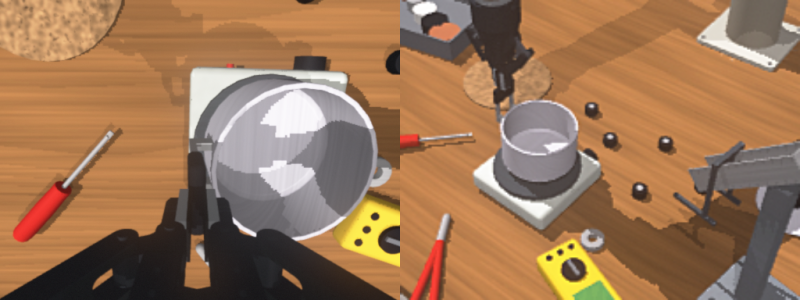

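```bash
python3 -m inch '[[[0,0,0],[0.005,0.03,0],1],[[0,0,0],[0.015,0.06,0],1],[[0,0,0.004],[0.015,0.06,0],1],[[0,0,0.004],[0.015,0.06,0],1],[[0,0,0.004],[0.015,0.06,0],1],[[0,0,0.004],[0.015,0.06,0],1],[[0,0,0.004],[0.015,0.06,0],1],[[0,0,0.004],[0.015,0.06,0],1],[[0,0,0],[0.015,0.06,0.01],1],[[0,0,0],[0.005,0.03,0.01],1]]'
python3 -m inch '[[[0,0,0],[0,0,0.01],1],[[0,0,0],[0,0,0.015],1],[[0,0,0],[0,0,0],1],[[0,0,0],[0,0,0],1]]'
python3 - <<'E'
from h import *
o,e,M=st(); print(M.round(4),togo((.6125,.0882,.146)))
c=cam("wrist"); save(c,"w2",(200,60,512,384),1.2)
import pickle; pickle.dump(c,open("w2.pkl","wb"))
E
```

```text
clock: 9.37
eef_pos: [0.6237, -0.0061, 0.1562]
tool_rot: [0.072, 0.997, 0.0, -0.001]
ft_force: [-0.2, 0.6, -2.7]
grip_width: 0.007
grasp_force: 59.2
clock: 9.7
eef_pos: [0.624, -0.0102, 0.1478]
tool_rot: [0.074, 0.997, -0.001, -0.001]
ft_force: [0.4, 0.2, -2.9]
grip_width: 0.0066
grasp_force: 59.2
[[-9.889e-01  1.484e-01 -2.800e-03]
 [ 1.484e-01  9.889e-01 -8.000e-04]
 [ 2.600e-03 -1.200e-03 -1.000e+00]] [0.0866 0.3186 0.0057]
```

View pics/w2.png

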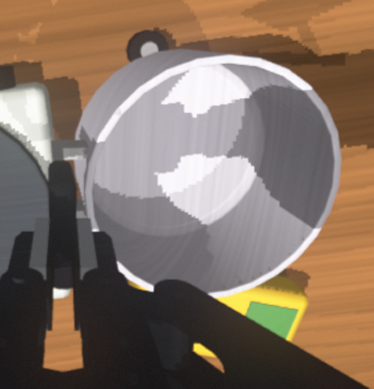

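```bash
python3 -m inch '[[[0,0,0],[0.0108,0.04,0],1],[[0,0,0],[0.0108,0.04,0],1],[[0,0,0],[0.0108,0.04,0],1],[[0,0,0],[0.0108,0.04,0],1],[[0,0,0],[0.0108,0.04,0],1],[[0,0,0],[0.0108,0.04,0],1],[[0,0,0],[0.0108,0.04,0],1],[[0,0,0],[0.0108,0.0386,0],1],[[0,0,0],[0,0,0],1],[[0,0,0],[0,0,0],1]]'
python3 - <<'E'
from h import *
import pickle
def rim(c,z,g):
    hsv=cv2.cvtColor(c["img"],cv2.COLOR_RGB2HSV); H=np.argwhere((hsv[...,2]>225)&(hsv[...,1]<30))[:,::-1]
    X=np.array([onz(c,u,v,z)[:2] for u,v in H])
    for tol in(.01,.006,.004):
        r=np.hypot(*(X-g).T); Y=X[abs(r-.0628)<tol]
        s=np.linalg.lstsq(np.c_[2*Y,np.ones(len(Y))],(Y**2).sum(1),rcond=None)[0]; g=s[:2]
    return g,np.sqrt(s[2]+g@g),len(Y)
print(rim(pickle.load(open("w2.pkl","rb")),.129,np.array([.636,.069])))
o,e,M=st(); c=cam("wrist"); pickle.dump(c,open("w3.pkl","wb")); t=cam("top"); pickle.dump(t,open("t3.pkl","wb")); s=cam("scene")
print(rim(c,e[2]-.019,e[:2]+.0797*M[:2,1]), e, M[:,1])
im=np.hstack([c["img"],cv2.resize(s["img"][160:310,230:430],(512,384)),cv2.resize(t["img"][140:230,90:210],(512,384))])[:,:,::-1]; cv2.imwrite("pics/g3.png",cv2.resize(im,(800,200),interpolation=cv2.INTER_AREA))
im=np.vstack([np.hstack([c["img"],cv2.resize(s["img"][160:310,230:430],(512,384))]),np.hstack([cv2.resize(t["img"][140:230,90:210],(512,384)),cv2.resize(c["img"][100:300,250:512],(512,384))])])[:,:,::-1]; cv2.imwrite("pics/g3.png",cv2.resize(im,(800,600),interpolation=cv2.INTER_AREA))
E
```

```text
clock: 10.58
eef_pos: [0.6127, 0.0903, 0.1484]
tool_rot: [0.073, 0.997, -0.0, -0.001]
ft_force: [0.4, -0.5, -3.4]
grip_width: 0.0069
grasp_force: 59.5
(array([0.63173545, 0.06201192]), np.float64(0.06041573450557691), 1579)
(array([0.62070442, 0.16218242]), np.float64(0.060616972248060334), 1586) [0.61268361 0.09027485 0.14844145] [ 0.14530623  0.98938616 -0.00106017]
```

View pics/g3.png

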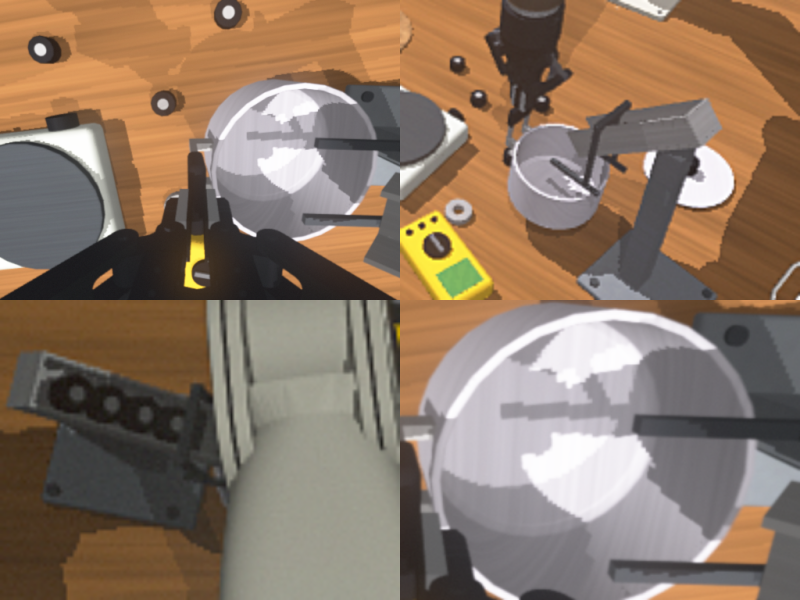

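```bash
python3 - <<'E'
from h import *
import pickle
c=pickle.load(open("w3.pkl","rb")); k=.655; z=.1294
L,Rr,T,B=[onz(c,*p,z)[:2] for p in((276,210),(480.6,210),(371,108),(372,307))]
print(L,Rr,T,B); 
f=lambda u,v:(250+(u-400)*.655,100+(v-300)*.667)
# circle fit
Y=np.array([L,Rr,T,B]); s=np.linalg.lstsq(np.c_[2*Y,np.ones(4)],(Y**2).sum(1),rcond=None)[0]; print(s[:2],np.sqrt(s[2]+s[:2]@s[:2]))
a,b,cc,d=[onz(c,*f(*p),.151)[:2] for p in((635,417),(795,423),(610,562),(755,569))]
print("prong tops",a,b,cc,d,[np.degrees(np.arctan2(*(q-p)[::-1])) for p,q in((a,b),(cc,d))],(a+cc)/2, np.linalg.norm(a-cc))
print("foot z check",[(onz(c,*p,.018)).round(3) for p in((40/.78,48/.78),(227/.78,12/.78),(163/.78,103/.78))])
E
```

```text
[0.60774619 0.10510564] [0.62482343 0.22197239] [0.55820642 0.16186902] [0.68134202 0.15716271]
[0.6199859  0.16291146] 0.06045314563246654
prong tops [0.59223615 0.16959886] [0.60185759 0.22119711] [0.64561143 0.15996377] [0.65598778 0.21112338] [np.float64(79.43745458562726), np.float64(78.53462223589304)] [0.61892379 0.16478132] 0.05423796082570761
foot z check [array([ 0.496, -0.057,  0.018]), array([0.49 , 0.139, 0.018]), array([0.57 , 0.059, 0.018])]
```

```bash
python3 -m inch '[[[0,0,0.004],[0,0,0],1],[[0,0,0],[0,0,-0.015],1],[[0,0,0],[0,0,-0.02],1],[[0,0,0],[0,0,-0.02],1],[[0,0,0],[0,0,-0.02],1],[[0,0,0],[0,0,-0.02],1],[[0,0,0],[0,0,-0.02],1],[[0,0,0],[0,0,-0.02],1],[[0,0,0],[0,0,-0.015],1],[[0,0,0],[0,0,-0.007],1]]'
python3 -m inch '[[[0,0,0],[0,0,0],1],[[0,0,0],[0,0,0],1],[[0,0,0],[0,0,0],1],[[0,0,0],[0,0,0],1],[[0,0,0],[0,0,0],1],[[0,0,0],[0,0,0],1],[[0,0,0],[0,0,0],1],[[0,0,0],[0,0,0],1],[[0,0,0],[0,0,0],1],[[0,0,0],[0,0,0],1]]'
python3 - <<'E'
from h import *
import pickle
c=cam("wrist");t=cam("top");s=cam("scene")
pickle.dump((c,t,s),open("v4.pkl","wb"))
im=np.vstack([np.hstack([c["img"],cv2.resize(s["img"][160:310,230:430],(512,384))]),np.hstack([cv2.resize(t["img"][140:230,90:210],(512,384)),cv2.resize(c["img"][100:300,250:512],(512,384))])])[:,:,::-1]; cv2.imwrite("pics/g4.png",cv2.resize(im,(800,600),interpolation=cv2.INTER_AREA))
E
```

```text
clock: 11.57
eef_pos: [0.6131, 0.0893, 0.1964]
tool_rot: [0.086, 0.996, -0.0, -0.0]
ft_force: [-0.2, 0.5, -4.9]
grip_width: 0.0066
grasp_force: 60.3
clock: 12.4
eef_pos: [0.6128, 0.0893, 0.1955]
tool_rot: [0.086, 0.996, -0.0, -0.001]
ft_force: [-0.8, -0.1, -4.0]
grip_width: 0.0064
grasp_force: 60.4
```

View pics/g4.png

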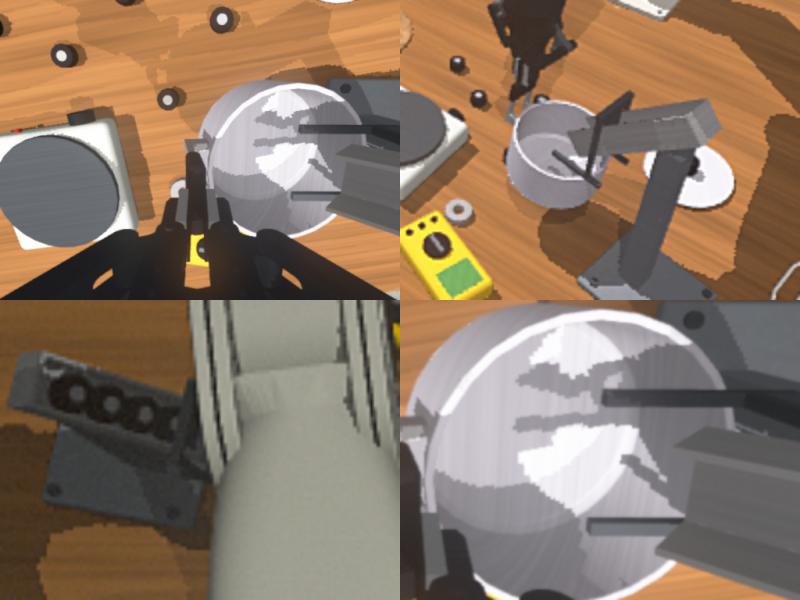

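```bash
python3 - <<'E'
from h import *
import pickle
c,t,s=pickle.load(open("v4.pkl","rb")); c3=pickle.load(open("w3.pkl","rb")); s0=pickle.load(open("scene0.pkl","rb"))
f=lambda u,v:(250+(u-400)*.655,100+(v-300)*.667); g=lambda u,v:(230+(u-400)/2,160+v/2)
print("now",tri((c,*f(588,522)),(s,*g(554,152)))); print("before",tri((c3,*f(610,566)),(s0,*g(552,163))))
# gate rise by vertical disparity of the scene gate image: template match of gate crossbar
a=s0["img"][200:252,300:356]; 
def dark(im): return cv2.cvtColor(im,cv2.COLOR_RGB2GRAY)
T=dark(s0["img"])[222:258,300:322]
r=cv2.matchTemplate(dark(s["img"])[195:265,290:335],T,cv2.TM_CCOEFF_NORMED); m=cv2.minMaxLoc(r); print(m[1],m[3][0]+290-300,m[3][1]+195-222)
p=np.array([.652,.1636,.146]); print("px per lift 10mm",proj(s,p+[0,0,.01])-proj(s,p),proj(s,p))
E
```

```text
now (array([0.6489789 , 0.16315491, 0.16302208]), [0.0014, 0.0014])
before (array([0.65117994, 0.1637574 , 0.14405239]), [0.0015, 0.0015])
0.4899097979068756 2 -3
px per lift 10mm [ 0.41673647 -2.55891374] [305.27194234 241.08899254]
```

```bash
python3 -m inch '[[[-0.003,0,0],[0,0.001,0],1],[[-0.003,0,0],[0,0.001,0],1],[[-0.003,0,0],[0,0.001,0],1],[[-0.003,0,0],[0,0.001,0],1],[[-0.003,0,0],[0,0.001,-0.003],1],[[0,0,0],[0,0,-0.003],1],[[0,0,0],[0,0,0],1],[[0,0,0],[0,0,0],1],[[0,0,0],[0,0,0],1],[[0,0,0],[0,0,0],1]]'
python3 -m inch '[[[0,0,0],[0,0,0],1],[[0,0,0],[0,0,0],1],[[0,0,0],[0,0,0],1],[[0,0,0],[0,0,0],1],[[0,0,0],[0,0,0],1],[[0,0,0],[0,0,0],1],[[0,0,0],[0,0,0],1],[[0,0,0],[0,0,0],1],[[0,0,0],[0,0,0],1],[[0,0,0],[0,0,0],1]]'
python3 - <<'E'
from h import *
import pickle
c=cam("wrist");t=cam("top");s=cam("scene"); _,t4,_=pickle.load(open("v4.pkl","rb"))
pickle.dump((c,t,s),open("v5.pkl","wb"))
for x in(t4,t):
    g=x["img"][155:190,98:148].astype(int).max(2); print((g<50).sum())
E
```

```text
clock: 13.38
eef_pos: [0.6132, 0.0909, 0.1974]
tool_rot: [0.086, 0.995, 0.047, 0.003]
ft_force: [-0.3, -1.0, -2.8]
grip_width: 0.0059
grasp_force: 61.7
clock: 14.22
eef_pos: [0.6131, 0.0907, 0.1974]
tool_rot: [0.086, 0.995, 0.047, 0.003]
ft_force: [-0.2, 0.0, -4.9]
grip_width: 0.0058
grasp_force: 61.6
582
590
```

```bash
python3 - <<'E'
from h import *
import pickle
c,t,s=pickle.load(open("v5.pkl","rb"))
im=np.vstack([np.hstack([c["img"],cv2.resize(s["img"][190:265,270:370],(512,384),interpolation=cv2.INTER_CUBIC)]),np.hstack([cv2.resize(t["img"][140:230,90:210],(512,384)),cv2.resize(c["img"][100:300,250:512],(512,384))])])[:,:,::-1]; cv2.imwrite("pics/g5.png",cv2.resize(im,(800,600),interpolation=cv2.INTER_AREA))
E
```

```text
(no output)
```

View pics/g5.png

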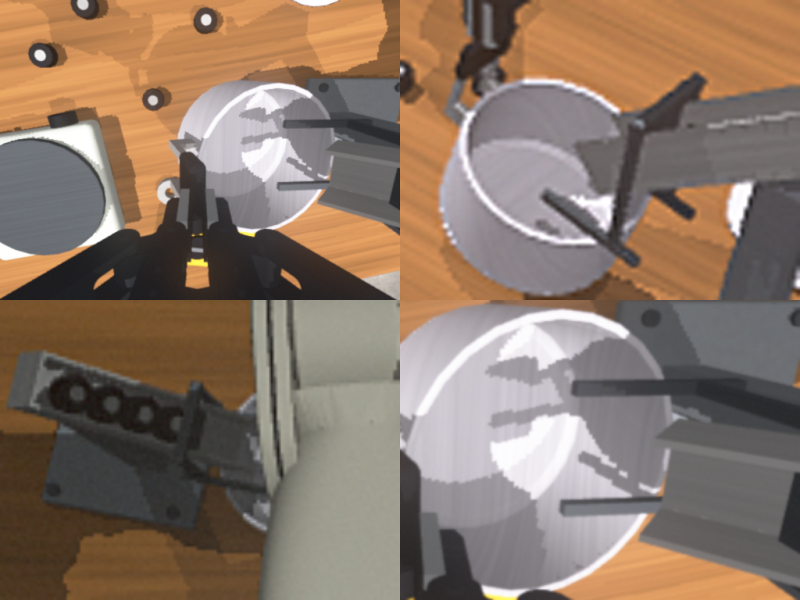

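```bash
cat > tilt.py <<'E'
from h import *
from scipy.optimize import brentq
def tilt(c,uL,uR,vmid,e,M,zp=-.014):
    "sag of pot relative to tool from columns of the rim's near and far points"
    out=[]
    for q,u in((.015,uL),(.141,uR)):
        def g(a):
            p=np.array([0,q*np.cos(a)-.033*np.sin(a), zp+.033*np.cos(a)+q*np.sin(a)]) # tool axes: y fwd, z down
            return proj(c,e+M@p)[0]-u
        xs=np.radians(np.arange(-20,45)); v=[g(x) for x in xs]
        k=[i for i in range(len(v)-1) if v[i]*v[i+1]<0]
        out.append([round(float(np.degrees(brentq(g,xs[i],xs[i+1]))),1) for i in k])
    return out
E
python3 - <<'E'
from tilt import *
import pickle
f=lambda u,v:(250+(u-400)*.655,100+(v-300)*.667)
c,t,s=pickle.load(open("v5.pkl","rb")); o,e,M=st()
print("now",tilt(c,f(405,0)[0],f(668,0)[0],0,e,M), "tool tilt",np.degrees(np.arcsin(M[1,2])),M.round(3).tolist())
c=pickle.load(open("w3.pkl","rb")); e=np.array([.6127,.0903,.1484]); M0=R.from_quat([.073,.997,0,-.001]).as_matrix()
print("w3",tilt(c,276,480.6,0,e,M0))
M4=R.from_quat([.086,.996,0,-.001]).as_matrix(); e=np.array([.6128,.0893,.1955]); c=pickle.load(open("v4.pkl","rb"))[0]
print("v4",tilt(c,f(425,0)[0],f(738,0)[0],0,e,M4))
E
```

```text
now [[23.0], [19.0]] tool tilt 5.297668552589865 [[-0.985, 0.171, 0.015], [0.172, 0.981, 0.092], [0.001, 0.093, -0.996]]
w3 [[1.5], [3.4]]
v4 [[10.7], [5.9]]
```

The scene crop shows the pot sagging toward the chute, the gate only part up. I lower off the gate, level the pot, and will regrip it on the bench right there.

```bash
python3 -m inch '[[[-0.003,0,0],[0,-0.0026,0.028],1],[[-0.004,0,0],[0,-0.003,0.028],1],[[-0.006,0,0],[0,-0.004,0.028],1],[[-0.006,0,0],[0,-0.005,0.028],1],[[-0.006,0,0],[0,-0.006,0.027],1],[[-0.006,0,0],[0,-0.006,0.027],1],[[0,0,0],[0,0,0],1],[[0,0,0],[0,0,0],1]]'
python3 - <<'E'
from tilt import *
import pickle
c=cam("wrist");s=cam("scene");pickle.dump((c,s),open("v6.pkl","wb"));o,e,M=st()
print(e.round(4),"tool tilt",np.degrees(np.arcsin(M[2,1])))
im=np.hstack([c["img"],cv2.resize(s["img"][175:295,250:410],(512,384),interpolation=cv2.INTER_CUBIC)])[:,:,::-1]; cv2.imwrite("pics/g6.png",cv2.resize(im,(800,300),interpolation=cv2.INTER_AREA))
E
```

```text
clock: 15.03
eef_pos: [0.6126, 0.09, 0.1465]
tool_rot: [0.086, 0.986, 0.142, 0.011]
ft_force: [0.2, -0.5, -2.2]
grip_width: 0.0056
grasp_force: 63.8
[0.6137 0.091  0.1478] tool tilt 16.49393338301467
```

View pics/g6.png

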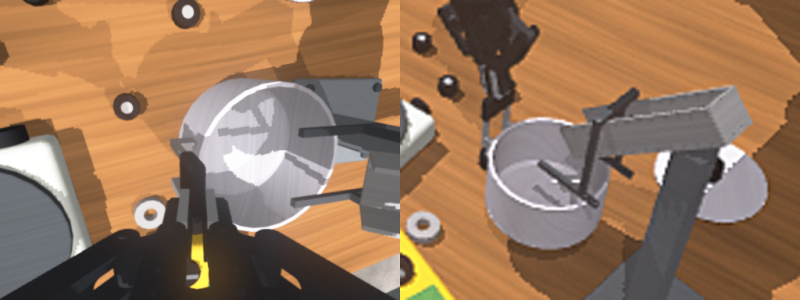

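```bash
python3 - <<'E'
from tilt import *
import pickle
c,s=pickle.load(open("v6.pkl","rb"));o,e,M=st(); print(tilt(c,205/.78,336/.78,0,e,M))
E
python3 -m inch '[[[0,0,0],[0,-0.0085,0.0288],1],[[0,0,0],[0,-0.0085,0.0288],1],[[0,0,0],[0,-0.0085,0.0288],1],[[0,0,0],[0,-0.0085,0.0288],1],[[0,0,0],[0,-0.003,0.01],1],[[0,0,0],[0,0,0],1],[[0,0,0],[0,0,0],1]]'
python3 -m inch '[[[0,0,0],[0,-0.002,0.007],1],[[0,0,0],[0,0,0],1],[[0,0,0],[0,0,0],1]]'
python3 -m inch '[[[0,0,0],[0,-0.002,0.007],1],[[0,0,0],[0,0,0],1],[[0,0,0],[0,0,0],1]]'
python3 -m inch '[[[0,0,0],[0,-0.002,0.007],1],[[0,0,0],[0,0,0],1],[[0,0,0],[0,0,0],1]]'
```

```text
[[16.5], [18.3]]
clock: 15.72
eef_pos: [0.6127, 0.091, 0.1072]
tool_rot: [0.085, 0.986, 0.143, 0.011]
ft_force: [0.4, 0.3, -2.2]
grip_width: 0.0058
grasp_force: 64.3
clock: 15.97
eef_pos: [0.6132, 0.0909, 0.1059]
tool_rot: [0.085, 0.986, 0.143, 0.012]
ft_force: [-0.7, 0.2, -2.1]
grip_width: 0.0057
grasp_force: 64.8
clock: 16.22
eef_pos: [0.6129, 0.0909, 0.1033]
tool_rot: [0.085, 0.986, 0.143, 0.012]
ft_force: [-0.7, 0.4, -1.7]
grip_width: 0.0056
grasp_force: 64.8
clock: 16.47
eef_pos: [0.6129, 0.091, 0.101]
tool_rot: [0.085, 0.986, 0.143, 0.012]
ft_force: [0.1, -0.2, -2.3]
grip_width: 0.0057
grasp_force: 64.8
```

```bash
for i in 1; do :; done
python3 -m inch '[[[0,0,0],[0,-0.002,0.007],1],[[0,0,0],[0,-0.001,0.003],1],[[0,0,0],[0,0,0],1],[[0,0,0],[0,0,0],1]]' | grep -E "eef|force"
python3 -m inch '[[[0,0,0],[0,-0.002,0.006],1],[[0,0,0],[0,0,0],1],[[0,0,0],[0,0,0],1]]'| grep -E "eef|force"
python3 -m inch '[[[0,0,0],[0,-0.002,0.006],1],[[0,0,0],[0,0,0],1],[[0,0,0],[0,0,0],1]]'| grep -E "eef|force"
```

```text
eef_pos: [0.6129, 0.091, 0.0979]
ft_force: [0.1, -0.6, -3.4]
grasp_force: 64.7
eef_pos: [0.613, 0.0909, 0.0961]
ft_force: [0.5, -1.2, -3.3]
grasp_force: 65.2
eef_pos: [0.6139, 0.0907, 0.0959]
ft_force: [-0.8, -2.0, 5.4]
grasp_force: 67.7
```

```bash
python3 -m inch '[[[0,0,0],[0,0,0],-0.2],[[0,0,0],[0,0,0],-0.2],[[0,0,0],[0,0,0],-0.2],[[0,0,0],[0,0,0],-0.2],[[0,0,0],[0,0,0],-0.2],[[0,0,0],[0,0,0],-0.2],[[0,0,0],[0,0,-0.06],-0.2],[[0,0,0],[0,0,-0.1],-0.2],[[0,0,0],[0,0,-0.1],-0.2],[[0,0,0],[0,0,-0.1],-0.2]]' | grep -E "eef|force|width"
python3 -m inch '[[[0.0116,0,0],[0,0,-0.05],-0.2],[[0.0116,0,0],[0,0,0],-0.2],[[0.0116,0,0],[0,0,0],-0.2],[[0.0116,0,0],[0,0,0],-0.2],[[0,0,0],[0,0,0],-0.2],[[0,0,0],[0,0,0],-0.2]]' | grep -E "eef|force|width"
python3 - <<'E'
from h import *
import pickle
c=cam("wrist");t=cam("top");s=cam("scene");pickle.dump((c,t,s),open("v7.pkl","wb"));o,e,M=st();print(e.round(4),M.round(4))
hsv=cv2.cvtColor(c["img"],cv2.COLOR_RGB2HSV).astype(int)
g=np.array([.625,.167])
H=np.argwhere((hsv[...,2]>225)&(hsv[...,1]<30))[:,::-1]; X=np.array([onz(c,u,v,.075)[:2] for u,v in H])
for tol in(.012,.008,.005,.004,.003):
    r=np.hypot(*(X-g).T); Y=X[abs(r-.063)<tol]; q=np.linalg.lstsq(np.c_[2*Y,np.ones(len(Y))],(Y**2).sum(1),rcond=None)[0]; g=q[:2]
print("rim",g,np.sqrt(q[2]+g@g),len(Y))
m=((hsv[...,2]<95)&(hsv[...,1]<75)); pr=proj(c,(.613,.09,.123)); print(pr)
for b in blobs(c,m,150,6000):
    if np.linalg.norm(b[0]-pr)<90: 
        r=cv2.minAreaRect(np.argwhere(b[2])[:,::-1].astype(np.float32)); print(b[0],b[1],r,[onz(c,*k,.123)[:2].round(4).tolist() for k in cv2.boxPoints(r)])
E
```

```text
eef_pos: [0.6073, 0.0605, 0.1984]
ft_force: [1.3, -0.3, -0.5]
grip_width: 0.0511
grasp_force: 0.0
eef_pos: [0.6071, 0.0576, 0.2117]
ft_force: [0.3, 0.3, -0.8]
grip_width: 0.0513
grasp_force: 0.0
[0.6069 0.0556 0.2118] [[-0.9849  0.1729 -0.0025]
 [ 0.1729  0.9849 -0.0022]
 [ 0.0021 -0.0026 -1.    ]]
rim [0.62491765 0.16307874] 0.06265785288791277 1084
[294.39603929 188.4200489 ]
[288.7 182.3] [281, 153, 16, 61, 716] ((288.5, 183.0), (60.0, 15.0), 90.0) [[0.5838, 0.0838], [0.5857, 0.0949], [0.6334, 0.0885], [0.6314, 0.0768]]
```

```bash
cat > sag.py <<'E'
from h import *
from scipy.optimize import minimize
def sag(c,e,M,zp=-.014):
    "pot sag relative to tool (deg): rays of bright rim pixels cast on the rim plane, radius residual minimised"
    hsv=cv2.cvtColor(c["img"],cv2.COLOR_RGB2HSV); H=np.argwhere((hsv[...,2]>215)&(hsv[...,1]<30))[:,::-1]
    D=np.array([ray(c,u,v)[1] for u,v in H]); o=c["pose"][:3,3]
    def r(x):
        a,dy,dx=x[0],x[1],x[2]
        x_=M@[0,np.cos(a),np.sin(a)]; n=M@[0,np.sin(a),-np.cos(a)]   # pot x, pot up
        b=e+M@[dx,dy,zp]; ctr=b+.078*x_-.033*n
        P=o+D*((n@(ctr-o))/(D@n))[:,None]; return np.linalg.norm(P-ctr,axis=1)-.0628
    f=lambda x:-np.exp(-(r(x)/.0015)**2).sum()+20*((x[1]/.004)**2+(x[2]/.004)**2)
    best=min((minimize(f,[np.radians(a),0,0],method="Nelder-Mead",options=dict(initial_simplex=[[np.radians(a)+d,p,q] for d,p,q in((0,0,0),(.06,0,0),(0,.002,0),(0,0,.002))])) for a in range(-6,28,4)),key=lambda z:z.fun)
    return round(float(np.degrees(best.x[0])),1),(best.x[1:]*1e3).round(1),int(-best.fun)
E
python3 - <<'E'
from sag import *
import pickle
q=lambda v:R.from_quat(v).as_matrix()
L=lambda f:pickle.load(open(f,"rb"))
for n,c,e,M in(("w2",L("w2.pkl"),[.624,-.0102,.1478],q([.074,.997,-.001,-.001])),("w3",L("w3.pkl"),[.6127,.0903,.1484],q([.073,.997,0,-.001])),("v4",L("v4.pkl")[0],[.6128,.0893,.1955],q([.086,.996,0,-.001])),
 ("v5",L("v5.pkl")[0],[.6131,.0907,.1974],q([.086,.995,.047,.003])),("v6",L("v6.pkl")[0],[.6137,.091,.1478],q([.086,.986,.142,.011]))): print(n,sag(c,np.array(e),M))
c,t,s=L("v7.pkl"); 
print(togo((.611,.0863,.094)))
E
```

```text
w2 (3.9, array([-0.1,  0.7]), 1348)
w3 (4.0, array([-0.3,  0.4]), 1246)
v4 (7.1, array([-1.2, -0. ]), 1115)
v5 (17.8, array([-3.3, -0.5]), 984)
v6 (18.1, array([-1.8,  2.6]), 802)
[0.0033 0.1042 0.3924]
```

```bash
python3 -m inch '[[[0,0,0],[0.003,0.104,0],-0.2],[[0,0,0],[0,0,0.1],-0.2],[[0,0,0],[0,0,0.1],-0.2],[[0,0,0],[0,0,0.1],-0.2],[[0,0,0],[0,0,0.07],-0.2],[[0,0,0],[0,0,0.03],-0.2],[[0,0,0],[0,0,0],-0.2],[[0,0,0],[0,0,0],-0.2]]'
python3 -m inch '[[[0,0,0],[0,0,0.01],-0.2],[[0,0,0],[0,0,0],-0.2],[[0,0,0],[0,0,0],-0.2]]'
python3 -m inch '[[[0,0,0],[0,0,0],1],[[0,0,0],[0,0,0],1],[[0,0,0],[0,0,0],1],[[0,0,0],[0,0,0],1],[[0,0,0],[0,0,0],1],[[0,0,0],[0,0,0],1],[[0,0,0],[0,0,0],1],[[0,0,0],[0,0,0],1]]'
```

```text
clock: 19.45
eef_pos: [0.6116, 0.0861, 0.0926]
tool_rot: [0.087, 0.996, -0.001, -0.001]
ft_force: [1.2, 0.5, 0.9]
grip_width: 0.051
grasp_force: 0.0
clock: 19.7
eef_pos: [0.6124, 0.0869, 0.0906]
tool_rot: [0.086, 0.996, -0.001, 0.0]
ft_force: [-0.1, 0.0, -0.4]
grip_width: 0.0513
grasp_force: 0.0
clock: 20.37
eef_pos: [0.6113, 0.0869, 0.0895]
tool_rot: [0.086, 0.996, -0.002, -0.001]
ft_force: [-2.7, 0.1, 4.4]
grip_width: 0.0077
grasp_force: 60.8
```

```bash
python3 -m inch '[[[0,0,0],[0,0,-0.008],1],[[0,0,0],[0,0,-0.014],1],[[-0.002,0,0],[0,0,-0.02],1],[[-0.003,0,0],[0,0,-0.025],1],[[-0.003,0,0],[0,0,-0.025],1],[[-0.003,0,0],[0,0.005,-0.025],1],[[-0.002,0,0],[0,0.005,-0.02],1],[[-0.001,0,0],[0,0,-0.013],1],[[0,0,0],[0,0,0],1],[[0,0,0],[0,0,0],1]]'
python3 - <<'E'
from sag import *
o,e,M=st();c=cam("wrist");a=sag(c,e,M,-.0185);print(e.round(4),a,"tool tilt",np.degrees(np.arcsin(M[2,1])).round(1),"axis",(e+M@[0,.078,0]).round(4))
E
```

```text
clock: 21.2
eef_pos: [0.6119, 0.0883, 0.1346]
tool_rot: [0.086, 0.995, 0.042, 0.003]
ft_force: [-0.3, -0.2, -4.0]
grip_width: 0.0079
grasp_force: 59.9
[0.6119 0.0883 0.1346] (1.7, array([ 0.4, -0.3]), 1170) tool tilt 4.9 axis [0.6253 0.1648 0.1412]
```

```bash
python3 -m inch '[[[0,0,0],[0,0.001,-0.01],1],[[0,0,0],[0,0.0015,-0.018],1],[[0,0,0],[0,0.0015,-0.018],1],[[0,0,0],[0,0.0015,-0.018],1],[[0,0,0],[0,0.0015,-0.018],1],[[0,0,0],[0,0.0015,-0.018],1],[[0,0,0],[0,0.0015,-0.018],1],[[0,0,0],[0,0.001,-0.012],1],[[0,0,0],[0,0,0],1],[[0,0,0],[0,0,0],1]]'
python3 - <<'E'
from sag import *
o,e,M=st();c=cam("wrist");a=sag(c,e,M,-.0185);th=np.arcsin(M[2,1])-np.radians(a[0]);b=e-M[:,2]*.0185
print(e.round(4),a,"abs up deg",np.degrees(th).round(1),"rim at prong",(b[2]+.133*np.sin(th)-.033*np.cos(th)).round(4))
E
```

```text
clock: 22.08
eef_pos: [0.6118, 0.0883, 0.1736]
tool_rot: [0.086, 0.995, 0.042, 0.003]
ft_force: [0.6, 0.0, -4.2]
grip_width: 0.0079
grasp_force: 59.9
[0.6118 0.0883 0.1736] (2.7, array([ 0.2, -0.3]), 1120) abs up deg 2.1 rim at prong 0.164
```

```bash
python3 -m inch '[[[0,0,0],[0,0.001,-0.01],1],[[0,0,0],[0,0.001,-0.014],1],[[0,0,0],[0,0.001,-0.012],1],[[0,0,0],[0,0.0005,-0.006],1],[[0,0,0],[0,0,0],1],[[0,0,0],[0,0,0],1],[[0,0,0],[0,0,0],1],[[0,0,0],[0,0,0],1],[[0,0,0],[0,0,0],1],[[0,0,0],[0,0,0],1]]'
python3 - <<'E'
from sag import *
import pickle
o,e,M=st();c=cam("wrist");t=cam("top");s=cam("scene");pickle.dump((c,t,s),open("v8.pkl","wb"))
a=sag(c,e,M,-.0185);th=np.arcsin(M[2,1])-np.radians(a[0]);b=e-M[:,2]*.0185
print(e.round(4),a,"abs up deg",np.degrees(th).round(1),"rim at prong",(b[2]+.133*np.sin(th)-.033*np.cos(th)).round(4))
g=t["img"][155:190,98:148].astype(int).max(2); print((g<50).sum())
E
```

```text
clock: 22.97
eef_pos: [0.6116, 0.0884, 0.1856]
tool_rot: [0.086, 0.995, 0.042, 0.003]
ft_force: [0.0, 0.2, -4.8]
grip_width: 0.0076
grasp_force: 60.1
[0.6116 0.0884 0.1856] (3.6, array([-0.1, -0.4]), 1130) abs up deg 1.2 rim at prong 0.1739
305
```

```bash
python3 -m inch '[[[0,0,0],[0,0.001,-0.008],1],[[0,0,0],[0,0,0],1],[[0,0,0],[0,0,0],1],[[0,0,0],[0,0,0],1],[[0,0,0],[0,0,0],1],[[0,0,0],[0,0,0],1],[[0,0,0],[0,0,0],1],[[0,0,0],[0,0,0],1],[[0,0,0],[0,0,0],1],[[0,0,0],[0,0,0],1]]'
python3 - <<'E'
from sag import *
import pickle
o,e,M=st();c=cam("wrist");t=cam("top");s=cam("scene");pickle.dump((c,t,s),open("v9.pkl","wb"))
a=sag(c,e,M,-.0185);th=np.arcsin(M[2,1])-np.radians(a[0]);b=e-M[:,2]*.0185
print(a,"abs up deg",np.degrees(th).round(1),"rim at prong",(b[2]+.133*np.sin(th)-.033*np.cos(th)).round(4))
for f in("v5","v8","v9"):
    x=pickle.load(open(f+".pkl","rb"))[1]["img"][155:190,98:148].astype(int).max(2); print(f,[(x<k).sum() for k in(35,40,45,50)])
# ascii map of chute region
print("\n".join("".join("#" if v<40 else "+" if v<70 else "." for v in r) for r in x[::2]))
E
```

```text
clock: 23.95
eef_pos: [0.6118, 0.0886, 0.1884]
tool_rot: [0.086, 0.995, 0.042, 0.003]
ft_force: [-0.3, -0.8, -5.0]
grip_width: 0.0078
grasp_force: 60.2
(3.6, array([ 0. , -0.3]), 1135) abs up deg 1.2 rim at prong 0.1767
v5 [np.int64(253), np.int64(345), np.int64(457), np.int64(590)]
v8 [np.int64(9), np.int64(44), np.int64(169), np.int64(305)]
v9 [np.int64(8), np.int64(61), np.int64(167), np.int64(297)]
..................................................
......+...........................................
.....++++++++.....................................
...........++++++++...............................
.................+++++++++....................++++
.......................+++++++++..............+++#
......++++++++++++...++....+++++++++++++++....++++
.....+++++++++++++++++++++++++++++++++++++++++++#+
....++++++++++++++++++++++++++++++++++++++++++++##
+++++++++.++++++++++++++++++++++++++++++++++++++##
......+++++++++.+++++++.+++++++++++++++++++++++###
.........+.+++++++++++++.++++++++++++++++++++++#++
...........++..#+++++++++++++++++++++++.++++++####
++++++++++++++++++++##+++++++++++++.+++++.++++####
....+...++++++++++++++++++++#++##++++++++++++#++#+
....+..++++++++++++++++++#+++++++++++++++++++#++++
.......+++++++++++++++++++++#+++++++++++++#+##++++
......++++++++++++++++++++++++++++++++++++++++#+#+
```

```bash
python3 -m inch '[[[0,0,0],[0,-0.001,0.01],1],[[0,0,0],[0,-0.0015,0.018],1],[[0,0,0],[0,-0.0015,0.018],1],[[0,0,0],[0,-0.0015,0.018],1],[[0,0,0],[0,-0.0015,0.018],1],[[0,0,0],[0,-0.0015,0.018],1],[[0,0,0],[0,-0.0015,0.018],1],[[0,0,0],[0,-0.0015,0.018],1],[[0,0,0],[0,-0.0015,0.018],1],[[0,0,0],[0,-0.001,0.01],1]]'
python3 -m inch '[[[0,0,0],[0,-0.02,0],1],[[0,0,0],[0,-0.05,0.003],1],[[0,0,0],[0,-0.06,0.004],1],[[0,0,0],[0,-0.06,0.003],1],[[0,0,0],[0,-0.06,0.003],1],[[0,0,0],[0,-0.06,0.003],1],[[0,0,0],[0,-0.05,0.003],1],[[0,0,0],[0,-0.02,0],1],[[0,0,0],[0,0,0],1],[[0,0,0],[0,0,0],1]]'
python3 - <<'E'
from sag import *
import pickle
o,e,M=st();c=cam("wrist");t=cam("top");s=cam("scene");pickle.dump((c,t,s),open("v10.pkl","wb"))
a=sag(c,e,M,-.0185);th=np.arcsin(M[2,1])-np.radians(a[0]);print(a,"abs",np.degrees(th).round(1))
L=lambda f:pickle.load(open(f,"rb"))
for n,x in(("A",L("wA.pkl")),("D",L("wD.pkl")),("top",L("top0.pkl"))):
    hsv=cv2.cvtColor(x["img"],cv2.COLOR_RGB2HSV).astype(int); m=((hsv[...,2]>150)&(hsv[...,1]>80)&(hsv[...,1]<150)).astype(np.uint8)
    m=cv2.morphologyEx(m,cv2.MORPH_CLOSE,np.ones((9,9))); m=cv2.morphologyEx(m,cv2.MORPH_OPEN,np.ones((9,9)))
    b=max(blobs(x,m),key=lambda b:b[1][4]); cnt=max(cv2.findContours(b[2].astype(np.uint8),0,cv2.CHAIN_APPROX_NONE)[0],key=len)[:,0]
    h,w=m.shape; cnt=[p for p in cnt if 3<p[0]<w-4 and 3<p[1]<h-4]
    Y=np.array([onz(x,*p,.004)[:2] for p in cnt]); g=Y.mean(0)
    for it in range(6):
        q=np.linalg.lstsq(np.c_[2*Y,np.ones(len(Y))],(Y**2).sum(1),rcond=None)[0]; r=np.sqrt(q[2]+q[:2]@q[:2]); k=abs(np.hypot(*(Y-q[:2]).T)-r)<.006; Y=Y[k] if k.sum()>30 else Y
    print(n,b[1],q[:2].round(4),r.round(4),len(Y))
# gate prong check & feet
x=t["img"]; 
for b in blobs(t,x.astype(int).max(2)<45,15,60): print(b[0],onz(t,*b[0],.018)[:2].round(3))
print("to mat", (M.T@(np.array([.475-.0133,-.345-.0768,e[2]])-e)/.3).round(3),e)
E
```

```text
clock: 24.93
eef_pos: [0.6114, 0.0885, 0.1381]
tool_rot: [0.086, 0.995, 0.042, 0.003]
ft_force: [0.3, 0.4, -4.0]
grip_width: 0.008
grasp_force: 60.0
clock: 25.77
eef_pos: [0.5925, -0.0233, 0.1241]
tool_rot: [0.087, 0.995, 0.043, 0.003]
ft_force: [0.0, 0.1, -2.8]
grip_width: 0.0077
grasp_force: 60.0
(2.1, array([ 0.1, -0.4]), 1278) abs 2.8
A [0, 0, 512, 384, 120556] [ 0.5159 -0.1167] 0.2447 147
D [0, 0, 512, 376, 115622] [ 0.7021 -0.1392] 0.2171 46
top [355, 253, 10, 10, 100] [ 0.4408 -0.3725] 0.0157 36
[211.6 141.8] [0.788 0.079]
[149.1 178.2] [0.672 0.264]
[189.  239.5] [0.489 0.139]
[402.3 244.7] [ 0.48  -0.499]
[136.1 259.7] [0.429 0.291]
[485.  296.9] [ 0.328 -0.741]
[170.6 375.1] [0.107 0.179]
to mat [ 0.199 -1.379 -0.118] [ 0.59246109 -0.02332384  0.12412777]
```

```bash
python3 -m inch '[[[0,0,0],[0,0.002,-0.03],1],[[0,0,0],[0,0.005,-0.05],1],[[0,0,0],[0,0.005,-0.05],1],[[0,0,0],[0,0.003,-0.03],1],[[0,0,0],[0,0,0],1],[[0,0,0],[0,0,0],1]]'
python3 - <<'E'
from h import *
import pickle
L=lambda f:pickle.load(open(f,"rb"))
A,D,t=L("wA.pkl"),L("wD.pkl"),L("top0.pkl")
print(onz(A,331/.78,188.5/.78,.004),[onz(A,u/.78,v/.78,.004)[:2].round(4) for u,v in((275,188),(387,188),(331,139),(331,238))])
print([onz(t,u,v,.004)[:2].round(4) for u,v in((319,246),(381.5,246),(350,214.5),(350,277))])
hs=cv2.cvtColor(t["img"],cv2.COLOR_RGB2HSV); print(hs[240:250:4,335:365:6].reshape(-1,3).tolist()); print(hs[285:300:5,340:370:10].reshape(-1,3).tolist())
o,e,M=st(); print(e)
E
```

```text
clock: 26.42
eef_pos: [0.593, -0.0221, 0.1727]
tool_rot: [0.086, 0.995, 0.042, 0.004]
ft_force: [0.7, -1.4, -4.4]
grip_width: 0.0076
grasp_force: 60.0
[ 0.48472188 -0.3446728   0.004     ] [array([ 0.4853, -0.2503]), array([ 0.486 , -0.4388]), array([ 0.5708, -0.3315]), array([ 0.3875, -0.3595])]
[array([ 0.474 , -0.2504]), array([ 0.4758, -0.4406]), array([ 0.5704, -0.3467]), array([ 0.3829, -0.3423])]
[[16, 122, 136], [17, 133, 155], [16, 133, 146], [16, 134, 158], [16, 129, 125], [17, 133, 128], [17, 127, 122], [14, 121, 93], [16, 128, 126], [17, 134, 147], [15, 135, 125], [16, 126, 123], [16, 131, 152], [17, 134, 145], [16, 131, 130]]
[[16, 166, 123], [16, 165, 125], [16, 162, 126], [16, 162, 121], [15, 165, 119], [15, 160, 121], [16, 161, 117], [15, 157, 114], [15, 155, 110]]
[ 0.59303283 -0.02211955  0.17271971]
```

```bash
python3 -m inch '[[[0,0,0],[0.004,-0.025,-0.0021],1],[[0,0,0],[0.007,-0.05,-0.0043],1],[[0,0,0],[0.01,-0.07,-0.006],1],[[0,0,0],[0.01,-0.07,-0.006],1],[[0,0,0],[0.01,-0.07,-0.006],1],[[0,0,0],[0.01,-0.07,-0.006],1],[[0,0,0],[0.01,-0.07,-0.006],1],[[0,0,0],[0.01,-0.07,-0.006],1],[[0,0,0],[0.01,-0.07,-0.006],1],[[0,0,0],[0.01,-0.07,-0.006],1]]' | grep eef
python3 -m inch '[[[0,0,0],[0.01,-0.07,-0.006],1],[[0,0,0],[0.01,-0.07,-0.006],1],[[0,0,0],[0.01,-0.07,-0.006],1],[[0,0,0],[0.01,-0.07,-0.006],1],[[0,0,0],[0.01,-0.07,-0.006],1],[[0,0,0],[0.01,-0.07,-0.006],1],[[0,0,0],[0.01,-0.07,-0.006],1],[[0,0,0],[0.01,-0.07,-0.006],1],[[0,0,0],[0.01,-0.05,-0.0043],1],[[0,0,0],[0.006,-0.025,-0.0021],1]]'
python3 -m inch '[[[0,0,0],[0,0,0],1],[[0,0,0],[0,0,0],1]]' >/dev/null
python3 - <<'E'
from sag import *
o,e,M=st();c=cam("wrist")
a=sag(c,e,M,-.0185);th=np.arcsin(M[2,1])-np.radians(a[0]);print(a,"abs",np.degrees(th).round(1), M.round(3).tolist())
print(e,togo((.478-.078*M[0,1],-.345-.078*M[1,1],e[2])), togo((.478-.078*M[0,1],-.345-.078*M[1,1],.103)))
E
```

```text
eef_pos: [0.5312, -0.2072, 0.1708]
clock: 28.08
eef_pos: [0.4698, -0.3915, 0.1711]
tool_rot: [0.087, 0.995, 0.042, 0.002]
ft_force: [0.7, -0.7, -4.4]
grip_width: 0.0077
grasp_force: 60.0
(1.7, array([ 0.2, -0.4]), 1425) abs 3.2 [[-0.985, 0.172, 0.013], [0.172, 0.981, 0.085], [0.002, 0.086, -0.996]]
[ 0.47121272 -0.38904919  0.17173073] [ 0.004  -0.1119 -0.0088] [ 0.0037 -0.1316  0.2195]
```

```bash
python3 -m inch '[[[0.0045,0,0],[0,-0.05,0],1],[[0.0045,0,0],[0,-0.06,0],1],[[0,0,0],[0,-0.005,0.03],1],[[0,0,0],[0,-0.002,0.04],1],[[0,0,0],[0,-0.001,0.04],1],[[0,0,0],[0,-0.001,0.04],1],[[0,0,0],[0,-0.001,0.04],1],[[0,0,0],[0,0,0.02],1],[[0,0,0],[0,0,0],1],[[0,0,0],[0,0,0],1]]'
python3 -m inch '[[[0,0,0],[0,0,0.008],1],[[0,0,0],[0,0,0],1],[[0,0,0],[0,0,0],1]]'|grep -E "eef|ft"
python3 -m inch '[[[0,0,0],[0,0,0.007],1],[[0,0,0],[0,0,0],1],[[0,0,0],[0,0,0],1]]'|grep -E "eef|ft"
```

```text
clock: 29.13
eef_pos: [0.4653, -0.4228, 0.1064]
tool_rot: [0.086, 0.996, 0.014, 0.0]
ft_force: [0.5, -0.3, -4.0]
grip_width: 0.0079
grasp_force: 60.0
eef_pos: [0.4658, -0.4233, 0.1052]
ft_force: [-0.6, -1.0, -1.9]
eef_pos: [0.4655, -0.423, 0.1025]
ft_force: [-0.8, -0.7, -3.2]
```

```bash
python3 -m inch '[[[0,0,0],[0,0,0.009],1],[[0,0,0],[0,0,0.009],1],[[0,0,0],[0,0,0],1],[[0,0,0],[0,0,0],1]]'|grep -E "eef|ft"
python3 -m inch '[[[0,0,0],[0,0,0.007],1],[[0,0,0],[0,0,0],1],[[0,0,0],[0,0,0],1]]'|grep -E "eef|ft"
python3 -m inch '[[[0,0,0],[0,0,0.006],1],[[0,0,0],[0,0,0],1],[[0,0,0],[0,0,0],1]]'|grep -E "eef|ft"
```

```text
eef_pos: [0.4653, -0.4226, 0.0965]
ft_force: [0.1, -0.5, -3.8]
eef_pos: [0.4654, -0.4227, 0.0947]
ft_force: [0.3, 0.6, -3.8]
eef_pos: [0.4658, -0.423, 0.0935]
ft_force: [-0.3, -0.1, -1.0]
```

```bash
python3 -m inch '[[[0,0,0],[0,0,0.005],1],[[0,0,0],[0,0,0],1],[[0,0,0],[0,0,0],-0.2],[[0,0,0],[0,0,0],-0.2],[[0,0,0],[0,0,0],-0.2],[[0,0,0],[0,0,0],-0.2],[[0,0,0],[0,0,0],-0.2],[[0,0,0],[0,0,-0.06],-0.2],[[0,0,0],[0,0,-0.1],-0.2],[[0,0,0],[0,0,-0.1],-0.2]]'|grep -E "eef|ft"
python3 -m inch '[[[0.0045,0,0],[0,0,-0.1],-0.2],[[0,0,0],[0.08,0.1,-0.1],-0.2],[[0,0,0],[0.04,0.1,-0.1],-0.2],[[0,0,0],[0,0.1,0],-0.2],[[0,0,0],[0,0,0],-0.2],[[0,0,0],[0,0,0],-0.2]]'|grep -E "eef|ft"
python3 - <<'E'
from h import *
import pickle
o,e,M=st();c=cam("wrist");t=cam("top");s=cam("scene");pickle.dump((c,t,s),open("v11.pkl","wb"));print(e.round(3),M.round(3).tolist())
hsv=cv2.cvtColor(c["img"],cv2.COLOR_RGB2HSV).astype(int)
g=np.array([.478,-.345]); H=np.argwhere((hsv[...,2]>215)&(hsv[...,1]<30))[:,::-1]; X=np.array([onz(c,u,v,.079)[:2] for u,v in H])
for tol in(.012,.008,.005,.004,.003):
    r=np.hypot(*(X-g).T); Y=X[abs(r-.063)<tol]; q=np.linalg.lstsq(np.c_[2*Y,np.ones(len(Y))],(Y**2).sum(1),rcond=None)[0]; g=q[:2]
print("rim",g,np.sqrt(q[2]+g@g),len(Y))
print("dark in pot",[(b[0].tolist(),b[1]) for b in blobs(c,hsv[...,2]<60,60,3000)])
L=[(t,"top")]
for b in blobs(t,(t["img"].astype(int).max(2)<50),15,60): print(b[0],onz(t,*b[0],.018)[:2].round(3))
im=np.hstack([c["img"],cv2.resize(s["img"],(512,384)),]);cv2.imwrite("pics/keep11.png",im[:,:,::-1])
E
```

```text
eef_pos: [0.4645, -0.4239, 0.1688]
ft_force: [0.1, -0.7, 1.6]
eef_pos: [0.4487, -0.3364, 0.2546]
ft_force: [-0.7, -0.5, -0.3]
[ 0.449 -0.336  0.255] [[-0.986, 0.169, -0.0], [0.169, 0.986, -0.001], [-0.0, -0.001, -1.0]]
rim [ 0.47933063 -0.3470923 ] 0.062491758543215446 1299
dark in pot [([416.1, 121.8], [404, 111, 27, 23, 388]), ([484.6, 150.2], [472, 140, 29, 23, 411]), ([26.5, 181.8], [0, 156, 59, 55, 2220]), ([496.5, 213.1], [482, 204, 30, 19, 511])]
[148.9 178.1] [0.672 0.265]
[147.8 191.3] [0.632 0.266]
[216.3 212.9] [0.569 0.06 ]
[253.2 212. ] [ 0.573 -0.051]
[449.8 231.5] [ 0.521 -0.646]
[254.6 238.1] [ 0.495 -0.056]
[189.  239.6] [0.489 0.139]
[360.3 244. ] [ 0.481 -0.372]
[233.6 252.3] [0.453 0.006]
[281.8 254.5] [ 0.447 -0.137]
[428.2 262.5] [ 0.428 -0.575]
[480.9 278.5] [ 0.382 -0.732]
[136.4 259.8] [0.428 0.29 ]
```

```bash
python3 -m inch '[[[0,0,-0.009],[0,0.1,0],-0.2],[[0,0,-0.009],[0,0.11,0],-0.2],[[0,0,-0.009],[0,0.11,0],-0.2],[[0,0,0],[0,0.11,0],-0.2],[[0,0,0],[0,0.11,0],-0.2],[[0,0,0],[0,0.11,0],-0.2],[[0,0,0],[0,0,0.1],-0.2],[[0,0,0],[0,0,0.1],-0.2],[[0,0,0],[0,0,0],-0.2],[[0,0,0],[0,0,0],-0.2]]'|grep -E "eef|rot"
python3 - <<'E'
from h import *
o,e,M=st();c=cam("wrist");print(M.round(3).tolist())
hsv=cv2.cvtColor(c["img"],cv2.COLOR_RGB2HSV).astype(int)
for b in blobs(c,hsv[...,2]<60,150,3000):
    if 12<b[1][2]<50 and 12<b[1][3]<50: print(b[0],b[1],onz(c,*b[0],.010)[:2].round(4))
print(togo((.447,-.137,.006)))
E
```

```text
eef_pos: [0.4579, -0.1433, 0.1918]
tool_rot: [0.002, 1.0, 0.001, -0.003]
[[-1.0, 0.004, -0.007], [0.004, 1.0, 0.002], [0.007, 0.002, -1.0]]
[ 14.1 178.1] [0, 165, 31, 27, 699] [ 0.4723 -0.392 ]
[ 58.  188.8] [35, 173, 49, 33, 1139] [ 0.4841 -0.3481]
[0.0396 0.0225 0.6254]
```

```bash
python3 -m inch '[[[0,0,0],[0.036,0.02,0.11],-0.2],[[0,0,0],[0,0,0.12],-0.2],[[0,0,0],[0,0,0.12],-0.2],[[0,0,0],[0,0,0.12],-0.2],[[0,0,0],[0,0,0.1],-0.2],[[0,0,0],[0,0,0.05],-0.2],[[0,0,0],[0,0,0],-0.2],[[0,0,0],[0,0,0],-0.2]]'|grep -E "eef|ft"
python3 -m inch '[[[0,0,0],[0,0,0],1],[[0,0,0],[0,0,0],1],[[0,0,0],[0,0,0],1],[[0,0,0],[0,0,0],1],[[0,0,0],[0,0,0],1],[[0,0,0],[0,0,-0.08],1],[[0,0,0],[0,0,-0.13],1],[[0,0,0],[0,0,-0.13],1],[[0,0,0],[0,0,-0.13],1],[[0,0,0],[0,0,0],1]]'
python3 -c "
from h import *
print(togo((.480,-.335,.15)),togo((.48,-.335,.07)))"
```

```text
eef_pos: [0.4497, -0.1382, 0.0085]
ft_force: [-0.4, -0.1, 1.7]
clock: 34.33
eef_pos: [0.4538, -0.1387, 0.1568]
tool_rot: [0.001, 1.0, -0.002, 0.007]
ft_force: [1.7, -0.7, -0.6]
grip_width: 0.0
grasp_force: 0.0
[-0.0891 -0.6541  0.0267] [-0.0856 -0.653   0.2933]
```

```bash
python3 - <<'E'
from h import *
import pickle
o,e,M=st();c=cam("wrist");t=cam("top");s=cam("scene");pickle.dump((c,t,s),open("v12.pkl","wb"));print(e.round(4),M.round(3).tolist())
for b in blobs(t,(t["img"].astype(int).max(2)<50),15,70): print(b[0],b[1],onz(t,*b[0],.012)[:2].round(3))
g=c["img"].astype(int).max(2)
for b in blobs(c,g<75,150,3000):
    if 12<b[1][2]<60 and 12<b[1][3]<60: print(b[0],b[1],onz(c,*b[0],.012)[:2].round(4))
im=np.hstack([c["img"],cv2.resize(t["img"][180:290,170:420],(800,352))[:, :] if 0 else cv2.resize(t["img"][190:286,180:308],(512,384),interpolation=cv2.INTER_CUBIC)]);cv2.imwrite("pics/g12.png",cv2.resize(im[:,:,::-1],(800,300),interpolation=cv2.INTER_AREA))
E
```

```text
[ 0.4538 -0.1387  0.1568] [[-1.0, 0.003, 0.013], [0.003, 1.0, -0.004], [-0.013, -0.004, -1.0]]
[149.  178.2] [147, 172, 5, 13, 35] [0.673 0.266]
[147.7 191.3] [144, 187, 9, 8, 35] [0.632 0.268]
[216.2 212.8] [212, 209, 9, 9, 39] [0.57 0.06]
[253.2 212.1] [248, 210, 11, 5, 52] [ 0.573 -0.051]
[476.5 227.2] [473, 225, 7, 5, 20] [ 0.535 -0.733]
[188.9 239.4] [184, 235, 10, 9, 48] [0.49 0.14]
[254.4 237.9] [251, 234, 9, 9, 38] [ 0.496 -0.055]
[364.7 247.5] [360, 244, 10, 8, 67] [ 0.471 -0.387]
[269.6 247.9] [267, 247, 6, 3, 16] [ 0.467 -0.101]
[233.6 252.3] [229, 248, 10, 9, 51] [0.453 0.006]
[136.  259.5] [132, 256, 9, 8, 53] [0.429 0.293]
[406.5 165.7] [390, 152, 36, 30, 674] [0.4509 0.0037]
[ 32.3 200. ] [8, 181, 51, 39, 1329] [ 0.484  -0.3503]
[441.8 274.3] [427, 263, 32, 28, 477] [0.5653 0.0555]
```

View pics/g12.png

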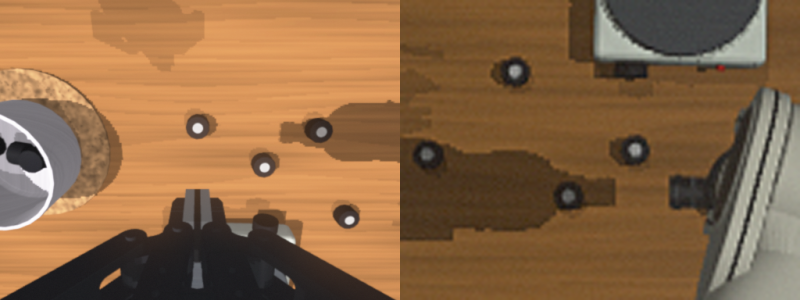

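The last picture shows the missed foot upright at wrist px (253,163), others at (338,210), (408,167), (443,276); the fingers closed empty beside it.

```bash
python3 - <<'E'
from h import *
import pickle
c,t,s=pickle.load(open("v12.pkl","rb"))
for u,v in((197,127),(264,163),(318,130),(345,216)): print(onz(c,u/.78,v/.78,.012)[:2].round(4))
print(proj(c,(.447,-.137,.012)))
f=c["img"].astype(int).max(2)[145:185,235:275]; print("\n".join("".join("#" if v<90 else "+" if v<140 else "." for v in r) for r in f[::2]))
g=s["img"].astype(int).max(2)
E
```

```text
[ 0.4479 -0.1388]
[ 0.4935 -0.056 ]
[0.4518 0.0049]
[0.5684 0.0566]
[254.47921688 161.84807159]
........................................
............++##########+++++...........
.........+#################+++..........
.......+#####################++.........
.....+#####+##################++........
.....+########+#+##############++.......
....+++#####++++....+++#########++......
....+#+####++..........++#######++++++++
...++#####++.............+######++++++++
...++#####+..............+######+++.....
...++#####+..............+######++++++++
....++#####+............++######+++++++.
....++######++.........+#######+++++....
......+++######+++++++#######+++++......
........+##################+++..........
.........+++++##########++..............
...............+++++....................
........................................
........................................
........................................
```

```bash
python3 -m inch '[[[0,0,0],[0.012,0.003,0.1],-0.2],[[0,0,0],[0.012,0,0.13],-0.2],[[0,0,0],[0,0,0.13],-0.2],[[0,0,0],[0,0,0.1],-0.2],[[0,0,0],[0,0,0.04],-0.2],[[0,0,0],[0,0,0],-0.2],[[0,0,0],[0,0,0],-0.2]]'|grep -E "eef|ft"
python3 -c "
from h import *
print(togo((.448,-.138,.001)),st()[2].round(3).tolist())"
```

```text
eef_pos: [0.439, -0.1355, -0.0032]
ft_force: [-0.5, -0.3, 0.5]
[-0.0301 -0.0081 -0.0142] [[-1.0, 0.003, -0.006], [0.003, 1.0, 0.002], [0.006, 0.002, -1.0]]
```

```bash
python3 -m inch '[[[0,0,0],[-0.03,-0.008,-0.011],-0.2],[[0,0,0],[0,0,0],-0.2],[[0,0,0],[0,0,0],1],[[0,0,0],[0,0,0],1],[[0,0,0],[0,0,0],1],[[0,0,0],[0,0,0],1],[[0,0,0],[0,0,0],1],[[0,0,0],[0,0,0],1]]'
python3 -m inch '[[[0,0,0],[0,0,-0.03],1],[[0,0,0],[0,0,-0.1],1],[[0,0,0],[0,0,-0.13],1],[[0,0,0],[0,0,-0.13],1],[[0,0,0],[0,0,-0.1],1],[[0,0,0],[0,0,0],1],[[0,0,0],[0,0,0],1]]'
python3 -c "
from h import *
print(togo((.480,-.335,.15)))"
```

```text
clock: 35.73
eef_pos: [0.45, -0.1386, 0.002]
tool_rot: [0.001, 1.0, 0.0, -0.001]
ft_force: [-0.5, 0.1, 0.6]
grip_width: 0.0001
grasp_force: 0.0
clock: 36.32
eef_pos: [0.4522, -0.1392, 0.1517]
tool_rot: [0.002, 1.0, -0.001, 0.002]
ft_force: [-1.0, -0.0, -0.5]
grip_width: 0.0002
grasp_force: 0.0
[-0.0947 -0.6523  0.0072]
```

```bash
python3 - <<'E'
from h import *
import pickle
o,e,M=st();c=cam("wrist");t=cam("top");s=cam("scene");pickle.dump((c,t,s),open("v13.pkl","wb"));print(e.round(4),o["joint_pos"].round(3))
def asc(c,p,w=24,th=(90,140),st_=2):
    u,v=proj(c,p).astype(int); f=c["img"].astype(int).max(2)[max(v-w,0):v+w,max(u-w,0):u+w]; print(u,v); print("\n".join("".join("#" if x<th[0] else "+" if x<th[1] else "." for x in r) for r in f[::st_]))
asc(c,(.448,-.138,.012),30); asc(s,(.448,-.138,.009),12,(60,100),1)
E
```

```text
[ 0.4522 -0.1392  0.1517] [-0.298  0.216 -0.171  1.179 -0.    -0.295]
253 167
............................................................
............................................................
............................................................
............................................................
............................................................
............................................................
............................++.....+++++....................
.......................+++###########+++++..................
.....................+##################+++.................
...................+########+#############+.................
.................+########################++................
.................+#+#++#####++#+###########+++..............
................++###+##++++.....++++#######+++.............
................+#+#+##++...........++#######++++++++++.....
...............++#####++.............++######++++++.........
...............++#+###+...............+######++.+...........
................+#####+..............++###+##+
[... 715 characters left out ...]
...............................
............................................................
257 192
........................
........................
........................
........................
........................
........................
........................
........................
............+##+........
..........++...+#.......
..........#+...++.......
..........##++.##.......
..........##+++##.......
..........####+##+......
..........+#####+.......
...........+###++.......
............++++........
........................
........................
........................
........................
........................
........................
........................
```

```bash
python3 - <<'E'
from h import *
import pickle
o,e,M=st();c=pickle.load(open("v13.pkl","rb"))[0]
print("TCP proj",proj(c,e),"10mm back",proj(c,e-M[:,2]*.01),"20",proj(c,e-M[:,2]*.02))
f=c["img"].astype(int).max(2)[215:330:3,215:290]; print("\n".join("%d "%(215+3*i)+"".join("#" if x<45 else "+" if x<90 else "-" if x<130 else "." for x in r) for i,r in enumerate(f)))
E
```

```text
TCP proj [253.73098723 226.6685658 ] 10mm back [253.77509979 234.40579971] 20 [253.82424707 243.0261112 ]
215 ...........................................................................
218 ...........................................................................
221 ...........................................................................
224 ...........................................................................
227 ...........................................................................
230 ...........................................................................
233 ...........................................................................
236 ...........................................................................
239 ...........................................................................
242 ..................................--------.................................
245 .......................-----------+++++++-----------.......................
248 .......................-----------+++++++-----------.......................
251 .......................-------
[... 1425 characters left out ...]
############################################################
308 +++#+#+####################################################################
311 #+#########################################################################
314 ###########################################################################
317 ###########################################################################
320 ###########################################################################
323 ##################################+++######################################
326 ##################################+++######################################
329 ##################################++#######################################
```

```bash
python3 - <<'E'
from h import *
import pickle
o,e,M=st();c=pickle.load(open("v13.pkl","rb"))[0]
for x in(.011,0,-.011): print(x,[(d,proj(c,e+M@[x,0,-d/1e3]).round(0)[1]) for d in range(0,61,10)])
print("px widths at d=20: 10mm =",proj(c,e+M@[0.011,.01,-.02])-proj(c,e+M@[.011,0,-.02]))
E
python3 -m inch '[[[0,0,0],[0,0,0.13],1],[[0,0,0],[0,0,0.13],1],[[0,0,0],[0,0,0.08],1],[[0,0,0],[0,0,0.05],1],[[0,0,0],[0,0,0],1],[[0,0,0],[0,0,0],1]]'
```

```text
0.011 [(0, np.float64(207.0)), (10, np.float64(214.0)), (20, np.float64(222.0)), (30, np.float64(231.0)), (40, np.float64(240.0)), (50, np.float64(251.0)), (60, np.float64(264.0))]
0 [(0, np.float64(227.0)), (10, np.float64(234.0)), (20, np.float64(243.0)), (30, np.float64(253.0)), (40, np.float64(264.0)), (50, np.float64(276.0)), (60, np.float64(290.0))]
-0.011 [(0, np.float64(245.0)), (10, np.float64(254.0)), (20, np.float64(263.0)), (30, np.float64(274.0)), (40, np.float64(286.0)), (50, np.float64(300.0)), (60, np.float64(315.0))]
px widths at d=20: 10mm = [21.09800164  0.02612041]
clock: 36.97
eef_pos: [0.4482, -0.138, 0.0301]
tool_rot: [0.002, 1.0, 0.001, -0.003]
ft_force: [0.0, -0.6, 0.8]
grip_width: 0.0001
grasp_force: 0.0
```

```bash
python3 -m inch '[[[0,0,0],[0.06,0,0],1],[[0,0,0],[0,0,0.02],1],[[0,0,0],[0,0,0],1],[[0,0,0],[0,0,0],1]]'|grep -E "eef|ft"
python3 -m inch '[[[0,0,0],[0,0,0.015],1],[[0,0,0],[0,0,0],1],[[0,0,0],[0,0,0],1]]'|grep -E "eef|ft"
python3 -m inch '[[[0,0,0],[0,0,0.015],1],[[0,0,0],[0,0,0],1],[[0,0,0],[0,0,0],1]]'|grep -E "eef|ft"
python3 -m inch '[[[0,0,0],[0,0,0.01],1],[[0,0,0],[0,0,0],1],[[0,0,0],[0,0,0],1]]'|grep -E "eef|ft"
python3 - <<'E'
from h import *
import pickle
c=cam("wrist");o,e,M=st();pickle.dump((c,e,M),open("v14.pkl","wb"));print("TCP proj",proj(c,e),"foot top",proj(c,(.448,-.138,.018)))
f=c["img"].astype(int).max(2)[170:290:3,200:310]; print("\n".join("%d "%(170+3*i)+"".join("#" if x<45 else "+" if x<90 else "-" if x<130 else "." for x in r) for i,r in enumerate(f)))
E
```

```text
eef_pos: [0.4332, -0.1389, 0.0265]
ft_force: [-0.2, 0.5, -0.7]
eef_pos: [0.4326, -0.1386, 0.0214]
ft_force: [-0.3, -1.2, -0.0]
eef_pos: [0.432, -0.1385, 0.0166]
ft_force: [-0.7, 0.8, -0.4]
eef_pos: [0.432, -0.1385, 0.0137]
ft_force: [-0.2, 0.5, 0.1]
TCP proj [252.00106553 234.86041862] foot top [253.17399671 265.47051368]
170 ..............................................................................................................
173 ..............................................................................................................
176 ..............................................................................................................
179 ..............................................................................................................
182 ..............................................................................................................
185 ..............................................................................................................
188 ..................................................................................
[... 3123 characters left out ...]
..........
272 ..................-++++++++++++++++-------------++++++++++------------+++++++++++++++++-......................
275 ..................+++++++++++++++++-------------++++++++++------------+++++++++++++++++-......................
278 .................-+++++++++++++++++-------------++++++++++-------------+++++++++++++++++......................
281 ................-+++++++++++++++++--------------++++++++++-------------+++++++++++++++++-.....................
284 ................++++++++++++++++++++++----------+++++++++----------++++++++++++++++++++++.....................
287 ..............-+++++++++++++++++++++++++++++----+++++++++----+++++++++++++++++++++++++++++-...................
```

```bash
python3 -m inch '[[[0,0,0],[-0.045,0,0.01],1],[[0,0,0],[0,0,0],1],[[0,0,0],[0,0,0],1]]'|grep -E "eef|ft"
for k in 1; do python3 -m inch '[[[0,0,0],[0,0,0.012],1],[[0,0,0],[0,0,0],1],[[0,0,0],[0,0,0],1]]'|grep -E "eef|ft"; done
python3 -m inch '[[[0,0,0],[0,0,0.012],1],[[0,0,0],[0,0,0],1],[[0,0,0],[0,0,0],1]]'|grep -E "eef|ft"
python3 -m inch '[[[0,0,0],[0,0,0.01],1],[[0,0,0],[0,0,0],1],[[0,0,0],[0,0,0],1]]'|grep -E "eef|ft"
python3 -m inch '[[[0,0,0],[0,0,0.008],1],[[0,0,0],[0,0,0],1],[[0,0,0],[0,0,0],1]]'|grep -E "eef|ft"
```

```text
eef_pos: [0.446, -0.1387, 0.011]
ft_force: [0.2, -0.9, -0.3]
eef_pos: [0.4449, -0.1385, 0.007]
ft_force: [0.4, -0.6, -1.1]
eef_pos: [0.4453, -0.1386, 0.0035]
ft_force: [0.2, 0.5, 0.6]
eef_pos: [0.4455, -0.1386, 0.0006]
ft_force: [0.5, -0.5, -1.3]
eef_pos: [0.4456, -0.1386, -0.0018]
ft_force: [-0.3, 0.7, 0.6]
```

```bash

python3 -m inch '[[[0,0,0],[0,0,0.01],1],[[0,0,0],[0,0,0],1],[[0,0,0],[0,0,0],1]]'|grep -E "eef|ft"
python3 -m inch '[[[0,0,0],[0,0,0.01],1],[[0,0,0],[0,0,0],1],[[0,0,0],[0,0,0],1]]'|grep -E "eef|ft"
python3 -m inch '[[[0,0,0],[0,0,0.01],1],[[0,0,0],[0,0,0],1],[[0,0,0],[0,0,0],1]]'|grep -E "eef|ft"
python3 -c "
from h import *
o,e,M=st();print(o['joint_pos'].round(4),M.round(3).tolist())"
```

```text
eef_pos: [0.4455, -0.1386, -0.0049]
ft_force: [0.6, 0.7, -1.0]
eef_pos: [0.446, -0.1387, -0.0076]
ft_force: [1.7, -0.3, 0.5]
eef_pos: [0.4462, -0.1388, -0.0078]
ft_force: [-7.2, 2.7, 26.5]
[-3.014e-01  3.899e-01 -4.063e-01  7.739e-01 -3.000e-04 -2.983e-01] [[-1.0, 0.003, 0.001], [0.003, 1.0, -0.001], [-0.001, -0.001, -1.0]]
```

```bash
python3 -m inch '[[[0,0,0],[0,0,-0.05],1],[[0,0,0],[-0.004,0,-0.06],-0.2],[[0,0,0],[0,0,0],-0.2],[[0,0,0],[0,0,0],-0.2],[[0,0,0],[0,0,0],-0.2],[[0,0,0],[0,0,0.06],-0.2],[[0,0,0],[0,0,0.06],-0.2],[[0,0,0],[0,0,0.03],-0.2],[[0,0,0],[0,0,0],-0.2],[[0,0,0],[0,0,0],-0.2]]'
python3 -c "
from h import *
print(togo((.448,-.1385,-.024)))"
```

```text
clock: 40.93
eef_pos: [0.4457, -0.1383, -0.0237]
tool_rot: [0.002, 1.0, 0.001, -0.002]
ft_force: [0.4, -0.8, 0.4]
grip_width: 0.0511
grasp_force: 0.0
[-0.0077 -0.0007  0.0011]
```

```bash
python3 -m inch '[[[0,0,0],[-0.006,0,0],1],[[0,0,0],[0,0,0],1],[[0,0,0],[0,0,0],1],[[0,0,0],[0,0,0],1],[[0,0,0],[0,0,0],1],[[0,0,0],[0,0,0],1]]'
python3 -m inch '[[[0,0,0],[0,0,-0.05],1],[[0,0,0],[0,0,-0.1],1],[[0,0,0],[0,0,-0.13],1],[[0,0,0],[0,0,-0.13],1],[[0,0,0],[0,0,-0.1],1],[[0,0,0],[0,0,0],1]]'
python3 -c "
from h import *
print(togo((.480,-.335,.15)))"
```

```text
clock: 41.43
eef_pos: [0.4499, -0.139, -0.0216]
tool_rot: [0.001, 1.0, -0.0, 0.001]
ft_force: [0.5, -0.2, 6.4]
grip_width: 0.0251
grasp_force: 59.2
clock: 41.93
eef_pos: [0.4532, -0.14, 0.1369]
tool_rot: [0.002, 1.0, -0.002, 0.005]
ft_force: [0.4, -0.9, 0.3]
grip_width: 0.0257
grasp_force: 59.1
[-0.0917 -0.6498 -0.0403]
```

```bash
python3 -m inch '[[[0,0,0],[-0.015,-0.108,0],1],[[0,0,0],[-0.015,-0.108,0],1],[[0,0,0],[-0.015,-0.108,0],1],[[0,0,0],[-0.015,-0.108,0],1],[[0,0,0],[-0.015,-0.108,0],1],[[0,0,0],[-0.015,-0.108,0],1],[[0,0,0],[0,0,0],1],[[0,0,0],[0,0,0.1],1],[[0,0,0],[0,0,0.12],1],[[0,0,0],[0,0,0.1],1]]'|grep -E "eef|ft|width"
python3 -m inch '[[[0,0,0],[0,0,0],1],[[0,0,0],[0,0,0],-0.2],[[0,0,0],[0,0,0],-0.2],[[0,0,0],[0,0,0],-0.2],[[0,0,0],[0,0,0],-0.2],[[0,0,0],[0,0,-0.1],-0.2],[[0,0,0],[0,0,-0.12],-0.2],[[0,0,0],[0,0,-0.1],-0.2],[[0,0,0],[0,0,0],-0.2]]'|grep -E "eef|ft|width"
python3 -c "
from h import *
print(togo((.495,-.056,.13)))
t=cam('top')
for b in blobs(t,(t['img'].astype(int).max(2)<50),15,70): print(b[0],onz(t,*b[0],.012)[:2].round(3))"
```

```text
eef_pos: [0.4745, -0.3329, 0.0322]
ft_force: [-0.4, -0.3, -1.1]
grip_width: 0.0254
eef_pos: [0.4799, -0.3362, 0.1395]
ft_force: [0.8, -0.2, 0.8]
grip_width: 0.051
[-0.0474  0.9344  0.024 ]
[149.1 177.9] [0.674 0.265]
[147.6 191.2] [0.633 0.268]
[216.3 212.9] [0.57 0.06]
[253.3 212.1] [ 0.573 -0.051]
[254.8 237.9] [ 0.496 -0.056]
[188.8 239.6] [0.489 0.14 ]
[233.5 252.2] [0.453 0.007]
[353.9 258.2] [ 0.439 -0.353]
[136.  259.9] [0.428 0.293]
```

```bash
python3 -m inch '[[[0,0,0],[-0.006,0.117,0],-0.2],[[0,0,0],[-0.006,0.117,0],-0.2],[[0,0,0],[-0.006,0.117,0],-0.2],[[0,0,0],[-0.006,0.117,0],-0.2],[[0,0,0],[-0.006,0.117,0],-0.2],[[0,0,0],[-0.006,0.117,0],-0.2],[[0,0,0],[-0.006,0.117,0],-0.2],[[0,0,0],[-0.006,0.116,0],-0.2],[[0,0,0],[0,0,0.1],-0.2],[[0,0,0],[0,0,0.12],-0.2]]'|grep -E "eef"
python3 -m inch '[[[0,0,0],[0,0,0.12],-0.2],[[0,0,0],[0,0,0.1],-0.2],[[0,0,0],[0,0,0],-0.2],[[0,0,0],[0,0,0],-0.2]]'|grep -E "eef|ft"
python3 -c "
from h import *
print(togo((.495,-.0555,-.024)))"
```

```text
eef_pos: [0.4941, -0.0507, 0.0668]
eef_pos: [0.4885, -0.0524, -0.0027]
ft_force: [0.3, -0.2, 1.0]
[-0.0221 -0.0103  0.0709]
```

```bash
python3 -m inch '[[[0,0,0],[-0.022,-0.01,0.04],-0.2],[[0,0,0],[0,0,0.03],-0.2],[[0,0,0],[0,0,0],-0.2],[[0,0,0],[0,0,0],1],[[0,0,0],[0,0,0],1],[[0,0,0],[0,0,0],1],[[0,0,0],[0,0,0],1],[[0,0,0],[0,0,0],1],[[0,0,0],[0,0,-0.05],1],[[0,0,0],[0,0,-0.1],1]]'|grep -E "eef|width"
python3 -m inch '[[[0,0,0],[0,0,-0.13],1],[[0,0,0],[0,0,-0.13],1],[[0,0,0],[0,0,-0.1],1],[[0,0,0],[0,0,0],1]]'|grep -E "eef|width"
python3 -c "
from h import *
print(togo((.485,-.335,.14)))"
```

```text
eef_pos: [0.4937, -0.0553, 0.0203]
grip_width: 0.0255
eef_pos: [0.502, -0.0562, 0.1379]
grip_width: 0.0255
[ 0.0537 -0.9294 -0.0064]
```

```bash
python3 -m inch '[[[0,0,0],[0.006,-0.116,0],1],[[0,0,0],[0.006,-0.116,0],1],[[0,0,0],[0.006,-0.116,0],1],[[0,0,0],[0.006,-0.116,0],1],[[0,0,0],[0.006,-0.116,0],1],[[0,0,0],[0.006,-0.116,0],1],[[0,0,0],[0.006,-0.116,0],1],[[0,0,0],[0.006,-0.116,0],1],[[0,0,0],[0,0,0],1],[[0,0,0],[0,0,0.1],1]]'|grep -E "eef|width"
python3 -m inch '[[[0,0,0],[0,0,0.12],1],[[0,0,0],[0,0,0.1],1],[[0,0,0],[0,0,0],1],[[0,0,0],[0,0,0],-0.2],[[0,0,0],[0,0,0],-0.2],[[0,0,0],[0,0,0],-0.2],[[0,0,0],[0,0,0],-0.2],[[0,0,0],[0,0,-0.1],-0.2],[[0,0,0],[0,0,-0.12],-0.2],[[0,0,0],[0,0,-0.1],-0.2]]'|grep -E "eef|width"
python3 -m inch '[[[0,0,0],[0.005,0.114,0],-0.2],[[0,0,0],[0.005,0.114,0],-0.2],[[0,0,0],[0.005,0.114,0],-0.2],[[0,0,0],[0.01,0.114,0],-0.2],[[0,0,0],[0.01,0.114,0],-0.2],[[0,0,0],[0.01,0.114,0],-0.2],[[0,0,0],[0.01,0.114,0],-0.2],[[0,0,0],[0.01,0.114,0],-0.2],[[0,0,0],[0.01,0.114,0],-0.2],[[0,0,0],[0,0.11,0],-0.2]]'|grep -E "eef|width"
python3 -c "
from h import *
print(togo((.453,.0065,-.024)))
t=cam('top')
for b in blobs(t,(t['img'].astype(int).max(2)<50),15,70): print(b[0],onz(t,*b[0],.012)[:2].round(3))"
```

```text
eef_pos: [0.4852, -0.3389, 0.1055]
grip_width: 0.0255
eef_pos: [0.4825, -0.3344, 0.1335]
grip_width: 0.0513
eef_pos: [0.4606, 0.0085, 0.1322]
grip_width: 0.0514
[ 0.0264 -0.0069  0.5207]
[148.9 178.2] [0.673 0.266]
[148.  191.7] [0.631 0.267]
[216.3 212.9] [0.57 0.06]
[253.5 212. ] [ 0.574 -0.052]
[476.4 227.3] [ 0.535 -0.732]
[188.8 239.6] [0.489 0.14 ]
[364.7 247.6] [ 0.47  -0.387]
[353.9 258.2] [ 0.439 -0.353]
[136.1 259.6] [0.429 0.293]
```

```bash
python3 -m inch '[[[0,0,0],[0.02,-0.007,0.1],-0.2],[[0,0,0],[0,0,0.12],-0.2],[[0,0,0],[0,0,0.12],-0.2],[[0,0,0],[0,0,0.1],-0.2],[[0,0,0],[0,0,0],-0.2],[[0,0,0],[0,0,0],-0.2]]'|grep -E "eef"
python3 -c "
from h import *
print(togo((.453,.0065,-.024)))"
```

```text
eef_pos: [0.4536, 0.0046, -0.0015]
[0.0017 0.0062 0.0749]
```

```bash
python3 -m inch '[[[0,0,0],[0,0.006,0.04],-0.2],[[0,0,0],[0,0,0.033],-0.2],[[0,0,0],[0,0,0],-0.2],[[0,0,0],[0,0,0],1],[[0,0,0],[0,0,0],1],[[0,0,0],[0,0,0],1],[[0,0,0],[0,0,0],1],[[0,0,0],[0,0,0],1],[[0,0,0],[0,0,-0.05],1],[[0,0,0],[0,0,-0.1],1]]'|grep -E "eef|width"
python3 -m inch '[[[0,0,0],[0,0,-0.13],1],[[0,0,0],[0,0,-0.13],1],[[0,0,0],[0,0,-0.1],1],[[0,0,0],[0,0,0],1]]'|grep -E "eef|width"
python3 -c "
from h import *
print(togo((.475,-.335,.14)))"
```

```text
eef_pos: [0.452, 0.0064, 0.0207]
grip_width: 0.0259
eef_pos: [0.4599, 0.0065, 0.1376]
grip_width: 0.0257
[-0.0541 -1.1382 -0.0076]
```

```bash
python3 -m inch '[[[0,0,0],[-0.005,-0.114,0],1],[[0,0,0],[-0.005,-0.114,0],1],[[0,0,0],[-0.005,-0.114,0],1],[[0,0,0],[-0.005,-0.114,0],1],[[0,0,0],[-0.005,-0.114,0],1],[[0,0,0],[-0.005,-0.114,0],1],[[0,0,0],[-0.005,-0.114,0],1],[[0,0,0],[-0.005,-0.114,0],1],[[0,0,0],[-0.005,-0.114,0],1],[[0,0,0],[-0.005,-0.11,0],1]]'|grep -E "eef|width"
python3 -m inch '[[[0,0,0],[0,0,0.1],1],[[0,0,0],[0,0,0.12],1],[[0,0,0],[0,0,0.1],1],[[0,0,0],[0,0,0],1],[[0,0,0],[0,0,0],-0.2],[[0,0,0],[0,0,0],-0.2],[[0,0,0],[0,0,0],-0.2],[[0,0,0],[0,0,-0.1],-0.2],[[0,0,0],[0,0,-0.12],-0.2],[[0,0,0],[0,0,-0.1],-0.2]]'|grep -E "eef|width"
python3 -m inch '[[[0,0,0],[0,0.122,0],-0.2],[[0,0,0],[0,0.122,0],-0.2],[[0,0,0],[0,0.122,0],-0.2],[[0,0,0],[0,0.122,0],-0.2],[[0,0,0],[0,0.122,0],-0.2],[[0,0,0],[0,0.122,0],-0.2],[[0,0,0],[0,0.122,0],-0.2],[[0,0,0],[0,0.122,0],-0.2],[[0,0,0],[0,0.122,0],-0.2],[[0,0,0],[0,0.122,0],-0.2]]'|grep -E "eef|width"
python3 -m inch '[[[0,0,0],[-0.015,0.122,0],-0.2],[[0,0,0],[-0.015,0.122,0],-0.2],[[0,0,0],[-0.015,0.11,0],-0.2],[[0,0,0],[0,0,0.1],-0.2],[[0,0,0],[0,0,0.12],-0.2],[[0,0,0],[0,0,0.12],-0.2],[[0,0,0],[0,0,0.08],-0.2],[[0,0,0],[0,0,0],-0.2],[[0,0,0],[0,0,0],-0.2]]'|grep -E "eef|width"
python3 -c "
from h import *
print(togo((.4895,.1395,-.024)))"
```

```text
eef_pos: [0.4683, -0.3364, 0.1303]
grip_width: 0.0252
eef_pos: [0.468, -0.334, 0.1305]
grip_width: 0.0512
eef_pos: [0.4691, 0.0334, 0.1296]
grip_width: 0.0511
eef_pos: [0.4817, 0.1375, 0.0025]
grip_width: 0.0511
[-0.0266  0.0067  0.088 ]
```

```bash
python3 -m inch '[[[0,0,0],[-0.026,0.006,0.05],-0.2],[[0,0,0],[0,0,0.035],-0.2],[[0,0,0],[0,0,0],-0.2],[[0,0,0],[0,0,0],1],[[0,0,0],[0,0,0],1],[[0,0,0],[0,0,0],1],[[0,0,0],[0,0,0],1],[[0,0,0],[0,0,0],1],[[0,0,0],[0,0,-0.05],1],[[0,0,0],[0,0,-0.1],1]]'|grep -E "eef|width"
python3 -m inch '[[[0,0,0],[0,0,-0.13],1],[[0,0,0],[0,0,-0.13],1],[[0,0,0],[0,0,-0.1],1],[[0,0,0],[0,0,0],1]]'|grep -E "eef|width"
python3 -c "
from h import *
print(togo((.482,-.335,.14)))"
```

```text
eef_pos: [0.4877, 0.1387, 0.0207]
grip_width: 0.0252
eef_pos: [0.4958, 0.1409, 0.1385]
grip_width: 0.0252
[ 0.0412 -1.5866 -0.0117]
```

```bash
python3 -m inch '[[[0,0,0],[0.003,-0.122,0],1],[[0,0,0],[0.003,-0.122,0],1],[[0,0,0],[0.003,-0.122,0],1],[[0,0,0],[0.003,-0.122,0],1],[[0,0,0],[0.003,-0.122,0],1],[[0,0,0],[0.003,-0.122,0],1],[[0,0,0],[0.003,-0.122,0],1],[[0,0,0],[0.003,-0.122,0],1],[[0,0,0],[0.003,-0.122,0],1],[[0,0,0],[0.003,-0.122,0],1]]'|grep -E "eef|width"
python3 -m inch '[[[0,0,0],[0.003,-0.122,0],1],[[0,0,0],[0.003,-0.122,0],1],[[0,0,0],[0.003,-0.122,0],1],[[0,0,0],[0,0,0],1],[[0,0,0],[0,0,0.1],1],[[0,0,0],[0,0,0.12],1],[[0,0,0],[0,0,0.1],1],[[0,0,0],[0,0,0],1]]'|grep -E "eef|width"
python3 -m inch '[[[0,0,0],[0,0,0],-0.2],[[0,0,0],[0,0,0],-0.2],[[0,0,0],[0,0,0],-0.2],[[0,0,0],[0,0,-0.1],-0.2],[[0,0,0],[0,0,-0.12],-0.2],[[0,0,0],[0,0,-0.1],-0.2]]'|grep -E "eef|width"
python3 -m inch '[[[0,0,0],[-0.026,0.119,0],-0.2],[[0,0,0],[-0.026,0.119,0],-0.2],[[0,0,0],[-0.026,0.119,0],-0.2],[[0,0,0],[-0.026,0.119,0],-0.2],[[0,0,0],[-0.026,0.119,0],-0.2],[[0,0,0],[-0.026,0.119,0],-0.2],[[0,0,0],[-0.026,0.119,0],-0.2],[[0,0,0],[-0.026,0.119,0],-0.2],[[0,0,0],[-0.026,0.119,0],-0.2],[[0,0,0],[-0.026,0.119,0],-0.2]]'|grep -E "eef|width"
python3 -m inch '[[[0,0,0],[-0.026,0.119,0],-0.2],[[0,0,0],[0,0,0],-0.2],[[0,0,0],[0,0,0],-0.2]]'|grep -E "eef|width"
python3 -c "
from h import *
print(togo((.569,.058,-.024)))
t=cam('top')
for b in blobs(t,(t['img'].astype(int).max(2)<50),15,70): print(b[0],onz(t,*b[0],.012)[:2].round(3))"
```

```text
eef_pos: [0.4804, -0.2281, 0.1308]
grip_width: 0.0256
eef_pos: [0.4793, -0.3372, 0.0368]
grip_width: 0.0251
eef_pos: [0.4775, -0.3356, 0.1316]
grip_width: 0.0511
eef_pos: [0.5568, 0.0226, 0.1305]
grip_width: 0.0512
eef_pos: [0.5647, 0.0585, 0.1302]
grip_width: 0.0512
[-0.0154 -0.0016  0.5139]
[176.  173.5] [0.688 0.185]
[141.4 203.2] [0.596 0.285]
[232.4 208.6] [0.583 0.012]
[253.4 212. ] [ 0.574 -0.051]
[476.  227.3] [ 0.535 -0.731]
[364.6 247.6] [ 0.47  -0.387]
[135.9 259.6] [0.429 0.293]
[169. 300.] [0.313 0.192]
[169. 334.] [0.218 0.188]
```

```bash
python3 -m inch '[[[0,0,0],[-0.014,-0.002,0.1],-0.2],[[0,0,0],[0,0,0.12],-0.2],[[0,0,0],[0,0,0.12],-0.2],[[0,0,0],[0,0,0.1],-0.2],[[0,0,0],[0,0,0.05],-0.2],[[0,0,0],[0,0,0],-0.2],[[0,0,0],[0,0,0],-0.2]]'|grep -E "eef"
python3 -c "
from h import *
print(togo((.569,.058,-.024)))"
```

```text
eef_pos: [0.5678, 0.0541, -0.017]
[-0.0039  0.0131  0.0235]
```

```bash
python3 -m inch '[[[0,0,0],[-0.003,0.013,0.023],-0.2],[[0,0,0],[0,0,0],-0.2],[[0,0,0],[0,0,0],1],[[0,0,0],[0,0,0],1],[[0,0,0],[0,0,0],1],[[0,0,0],[0,0,0],1],[[0,0,0],[0,0,0],1],[[0,0,0],[0,0,-0.05],1],[[0,0,0],[0,0,-0.1],1]]'|grep -E "eef|width"
python3 -m inch '[[[0,0,0],[0,0,-0.13],1],[[0,0,0],[0,0,-0.13],1],[[0,0,0],[0,0,-0.1],1],[[0,0,0],[0,0,0],1]]'|grep -E "eef|width"
python3 -c "
from h import *
print(togo((.482,-.335,.14)))"
```

```text
eef_pos: [0.5663, 0.0593, 0.0189]
grip_width: 0.0253
eef_pos: [0.575, 0.0601, 0.138]
grip_width: 0.0254
[ 0.3061 -1.318  -0.0127]
```

```bash
python3 -m inch '[[[0,0,0],[0.0275,-0.119,0],1],[[0,0,0],[0.0275,-0.119,0],1],[[0,0,0],[0.0275,-0.119,0],1],[[0,0,0],[0.0275,-0.119,0],1],[[0,0,0],[0.0275,-0.119,0],1],[[0,0,0],[0.0275,-0.119,0],1],[[0,0,0],[0.0275,-0.119,0],1],[[0,0,0],[0.0275,-0.119,0],1],[[0,0,0],[0.0275,-0.119,0],1],[[0,0,0],[0.0275,-0.119,0],1]]'|grep -E "eef|width"
python3 -m inch '[[[0,0,0],[0.0275,-0.119,0],1],[[0,0,0],[0,0,0],1],[[0,0,0],[0,0,0.1],1],[[0,0,0],[0,0,0.12],1],[[0,0,0],[0,0,0.1],1],[[0,0,0],[0,0,0],1],[[0,0,0],[0,0,0],-0.2],[[0,0,0],[0,0,0],-0.2],[[0,0,0],[0,0,0],-0.2]]'|grep -E "eef|width"
python3 -m inch '[[[0,0,0],[0,0,-0.1],-0.2],[[0,0,0],[0,0,-0.12],-0.2],[[0,0,0],[0,0,-0.12],-0.2],[[0,0,0],[0,0.1,-0.12],-0.2],[[0,0,0],[0,0.12,-0.05],-0.2],[[0,0,0],[0,0.12,0],-0.2],[[0,0,0],[0,0,0],-0.2],[[0,0,0],[0,0,0],-0.2]]'|grep -E "eef|width"
python3 - <<'E'
from h import *
import pickle
o,e,M=st();c=cam("wrist");t=cam("top");s=cam("scene");pickle.dump((c,t,s,e,M),open("v15.pkl","wb"));print(e.round(3),M.round(3).tolist())
for b in blobs(t,(t['img'].astype(int).max(2)<50),15,70): print(b[0],onz(t,*b[0],.012)[:2].round(3))
hsv=cv2.cvtColor(c["img"],cv2.COLOR_RGB2HSV).astype(int)
g=np.array([.479,-.347]); H=np.argwhere((hsv[...,2]>215)&(hsv[...,1]<30))[:,::-1]; X=np.array([onz(c,u,v,.079)[:2] for u,v in H])
for tol in(.012,.008,.005,.004,.003):
    r=np.hypot(*(X-g).T); Y=X[abs(r-.063)<tol]; q=np.linalg.lstsq(np.c_[2*Y,np.ones(len(Y))],(Y**2).sum(1),rcond=None)[0]; g=q[:2]
print("rim",g,np.sqrt(q[2]+g@g),len(Y))
u,v=proj(c,(*g,.03)).astype(int); f=c["img"].astype(int).max(2)[max(0,v-75):v+75:3,max(0,u-80):u+80:2]; print("\n".join("".join("#" if x<75 else "o" if x<125 else "." for x in r) for r in f))
E
```

```text
eef_pos: [0.4856, -0.2986, 0.1296]
grip_width: 0.0258
eef_pos: [0.4786, -0.3334, 0.0351]
grip_width: 0.0515
eef_pos: [0.478, -0.2316, 0.1821]
grip_width: 0.0514
[ 0.478 -0.232  0.182] [[-1.0, -0.001, -0.003], [-0.001, 1.0, 0.001], [0.003, 0.001, -1.0]]
[148.9 178.1] [0.673 0.266]
[147.8 191.3] [0.632 0.268]
[253.3 212. ] [ 0.574 -0.051]
[476.2 227.5] [ 0.534 -0.732]
[307.8 236.2] [ 0.503 -0.216]
[307.9 243.4] [ 0.481 -0.216]
[136.  259.7] [0.429 0.293]
rim [ 0.47925729 -0.3469864 ] 0.062576849425278 1994
................................................................................
................................................................................
....................................................ooooo.......................
.....................................................oooo.......................
.......................................................oo.....ooo...............
.........................ooo................................oooo................
......................o........oo#####o.......................oo................
.......................
[... 2759 characters left out ...]
....................................................
....oooooooooooooooooooo.ooo....................................................
.....oooooooooooooooooo.........................................................
......oooooooooo................................................................
........ooooooooooo.ooo.........................................................
..........oooooooooooo.o........................................................
............ooooooooooooo.........o..o..........................................
..........................oooo.oo.o.............................................
.................oooooooooooo...................................................
```

```bash
python3 -m inch '[[[0,0,0],[0.011,0.116,0],-0.2],[[0,0,0],[0.011,0.116,0],-0.2],[[0,0,0],[0.011,0.116,0],-0.2],[[0,0,0],[0.011,0.116,0],-0.2],[[0,0,0],[0.011,0.116,0],-0.2],[[0,0,0],[0.011,0.116,0],-0.2],[[0,0,0],[0.011,0.116,0],-0.2],[[0,0,0],[0.011,0.116,0],-0.2],[[0,0,0],[0.011,0.116,0],-0.2],[[0,0,0],[0.011,0.116,0],-0.2]]'|grep -E "eef|width"
python3 -m inch '[[[0,0,0],[0.011,0.116,0],-0.2],[[0,0,0],[0.011,0.116,0],-0.2],[[0,0,0],[0.011,0.116,0],-0.2],[[0,0,0],[0.011,0.116,0],-0.2],[[0,0,0],[0.011,0.07,0],-0.2],[[0,0,0],[0,0,0],-0.2],[[0,0,0],[0,0,0],-0.2]]'|grep -E "eef|width"
python3 - <<'E'
from h import *
import pickle
o,e,M=st();c=cam("wrist");t=cam("top");pickle.dump((c,t,e,M),open("v16.pkl","wb"));print(e.round(4),M.round(3).tolist())
def circ(Y,tol):
    for k in tol:
        q=np.linalg.lstsq(np.c_[2*Y,np.ones(len(Y))],(Y**2).sum(1),rcond=None)[0]; r=np.sqrt(q[2]+q[:2]@q[:2]); Y=Y[abs(np.hypot(*(Y-q[:2]).T)-r)<k]
    return q[:2].round(4),r.round(4),len(Y)
for n,x,t0 in(("wrist",c,0),("top0",pickle.load(open("top0.pkl","rb")),0)):
    hsv=cv2.cvtColor(x["img"],cv2.COLOR_RGB2HSV).astype(int); m=((hsv[...,1]<45)&(hsv[...,2]>110)).astype(np.uint8)
    p=proj(x,(.428,.291,.009)); 
    bb=[b for b in blobs(x,m,300) if abs(b[0]-p).max()<40]
    if not bb: print(n,"none",p); continue
    b=max(bb,key=lambda b:b[1][4]); cn=max(cv2.findContours(b[2].astype(np.uint8),0,cv2.CHAIN_APPROX_NONE)[0],key=len)[:,0]; h,w=m.shape
    Y=np.array([onz(x,*k,.009)[:2] for k in cn if 2<k[0]<w-3 and 2<k[1]<h-3]); print(n,b[1],circ(Y,(.01,.006,.004,.003)))
    dm=(hsv[...,2]<70); kk=[(d[0],d[1],onz(x,*d[0],.03)[:2].round(4)) for d in blobs(x,dm,15,4000) if abs(d[0]-p).max()<60]; print(kk)
E
```

```text
eef_pos: [0.4465, 0.1145, 0.1823]
grip_width: 0.0512
eef_pos: [0.4306, 0.2743, 0.1819]
grip_width: 0.0514
[0.4306 0.2743 0.1819] [[-1.0, 0.002, -0.003], [0.002, 1.0, -0.001], [0.003, -0.001, -1.0]]
wrist [201, 95, 133, 130, 13101] (array([0.4288, 0.2889]), np.float64(0.0663), 370)
[]
top0 [115, 237, 46, 46, 1552] (array([0.4293, 0.2899]), np.float64(0.0653), 127)
[(array([188.6, 239.2]), [184, 235, 10, 9, 56], array([0.4894, 0.1385])), (array([135.9, 259.5]), [132, 256, 9, 8, 60], array([0.4292, 0.2891]))]
```

```bash
python3 -m inch '[[[0,0,0],[0.005,0.05,0.08],-0.2],[[0,0,0],[0,0,0.12],-0.2],[[0,0,0],[0,0,0.12],-0.2],[[0,0,0],[0,0,0.12],-0.2],[[0,0,0],[0,0,0.1],-0.2],[[0,0,0],[0,0,0.05],-0.2],[[0,0,0],[0,0,0],-0.2],[[0,0,0],[0,0,0],-0.2]]'|grep -E "eef|ft"
python3 -c "
from h import *
print(togo((.429,.2893,-.014)))"
```

```text
eef_pos: [0.4288, 0.2874, 0.0056]
ft_force: [-0.5, 0.2, 0.5]
[-0.001   0.0064  0.0652]
```

```bash
python3 -m inch '[[[0,0,0],[0,0.006,0.04],-0.2],[[0,0,0],[0,0,0.025],-0.2],[[0,0,0],[0,0,0],-0.2],[[0,0,0],[0,0,0],-0.2],[[0,0,0],[0,0,0],1],[[0,0,0],[0,0,0],1],[[0,0,0],[0,0,0],1],[[0,0,0],[0,0,0],1],[[0,0,0],[0,0,0],1],[[0,0,0],[0,0,0],1]]'
python3 -m inch '[[[0,0,0],[0,0,-0.02],1],[[0,0,0],[0,0,-0.05],1],[[0,0,0],[0,0,-0.1],1],[[0,0,0],[0,0,-0.12],1],[[0,0,0],[0,0,-0.12],1],[[0,0,0],[0,0,-0.12],1],[[0,0,0],[0,0,-0.1],1],[[0,0,0],[0,0,0],1],[[0,0,0],[0,0,0],1]]'
python3 -c "
from h import *
o,e,M=st();print(e,M.round(3).tolist(),togo((.4793,-.347,e[2])))"
```

```text
clock: 64.75
eef_pos: [0.4295, 0.2912, -0.0123]
tool_rot: [0.002, 1.0, 0.0, 0.0]
ft_force: [-0.0, 0.0, 5.4]
grip_width: 0.0221
grasp_force: 58.5
clock: 65.5
eef_pos: [0.4303, 0.2919, 0.1781]
tool_rot: [0.001, 1.0, 0.002, 0.001]
ft_force: [-0.2, -0.7, -1.2]
grip_width: 0.0217
grasp_force: 58.8
[0.43030095 0.29191519 0.17807546] [[-1.0, 0.003, 0.003], [0.003, 1.0, 0.003], [-0.003, 0.003, -1.0]] [-0.1694 -2.1292 -0.0063]
```

```bash
python3 -m inch '[[[0,0,0],[-0.009,-0.06,0],1],[[0,0,0],[-0.009,-0.112,0],1],[[0,0,0],[-0.009,-0.112,0],1],[[0,0,0],[-0.009,-0.112,0],1],[[0,0,0],[-0.009,-0.112,0],1],[[0,0,0],[-0.009,-0.112,0],1],[[0,0,0],[-0.009,-0.112,0],1],[[0,0,0],[-0.009,-0.112,0],1],[[0,0,0],[-0.009,-0.112,0],1],[[0,0,0],[-0.009,-0.112,0],1]]'|grep -E "eef|width"
python3 -m inch '[[[0,0,0],[-0.009,-0.112,0],1],[[0,0,0],[-0.009,-0.112,0],1],[[0,0,0],[-0.009,-0.112,0],1],[[0,0,0],[-0.009,-0.112,0],1],[[0,0,0],[-0.009,-0.112,0],1],[[0,0,0],[-0.009,-0.112,0],1],[[0,0,0],[-0.009,-0.112,0],1],[[0,0,0],[-0.009,-0.112,0],1],[[0,0,0],[-0.007,-0.112,0],1],[[0,0,0],[0,-0.053,0],1]]'|grep -E "eef|width"
python3 -m inch '[[[0,0,0],[0,0,0],1],[[0,0,0],[0,0,0],1],[[0,0,0],[0,0,0],1]]'|grep -E "eef|width"
python3 - <<'E'
from h import *
import pickle
o,e,M=st();c=cam("wrist");pickle.dump((c,e,M),open("v17.pkl","wb"))
print(M.round(4).tolist(),"togo",togo((.4798,-.347,.085)))
# lid plate circle in wrist view at plate top height
hsv=cv2.cvtColor(c["img"],cv2.COLOR_RGB2HSV).astype(int); m=((hsv[...,1]<45)&(hsv[...,2]>110))
z=e[2]+.0123+.009; p=proj(c,(e[0],e[1],z)); H=np.argwhere(m)[:,::-1]; print(p)
E
```

```text
eef_pos: [0.4535, -0.0309, 0.1737]
grip_width: 0.0219
eef_pos: [0.4767, -0.351, 0.1727]
grip_width: 0.0219
eef_pos: [0.477, -0.3465, 0.1739]
grip_width: 0.0222
[[-1.0, 0.0027, -0.004], [0.0027, 1.0, 0.0027], [0.004, 0.0027, -1.0]] togo [-0.0092 -0.0028  0.2981]
[252.20091164 253.01382064]
```

```bash
python3 -m inch '[[[0,0,0],[-0.009,-0.003,0.04],1],[[0,0,0],[0,0,0.08],1],[[0,0,0],[0,0,0.08],1],[[0,0,0],[0,0,0.06],1],[[0,0,0],[0,0,0.038],1],[[0,0,0],[0,0,0],1],[[0,0,0],[0,0,0],1]]'|grep -E "eef|ft"
python3 -c "
from h import *
print(togo((.4798,-.347,.0617)))"
python3 -m inch '[[[0,0,0],[0,0,0.025],1],[[0,0,0],[0,0,0.02],1],[[0,0,0],[0,0,0],1],[[0,0,0],[0,0,0],1]]'|grep -E "eef|ft"
```

```text
eef_pos: [0.4801, -0.3471, 0.0857]
ft_force: [0.2, -0.8, 0.1]
[0.0009 0.0004 0.08  ]
eef_pos: [0.4803, -0.3486, 0.0726]
ft_force: [-0.8, 0.7, -0.5]
```

```bash
python3 -m inch '[[[0,0,0],[0,0.004,0.015],1],[[0,0,0],[0,0,0.01],1],[[0,0,0],[0,0,0],1],[[0,0,0],[0,0,0],1]]'|grep -E "eef|ft"
python3 -m inch '[[[0,0,0],[0,0,0.006],1],[[0,0,0],[0,0,0],1],[[0,0,0],[0,0,0],1]]'|grep -E "eef|ft"
python3 -m inch '[[[0,0,0],[0,0,0.005],1],[[0,0,0],[0,0,0],1],[[0,0,0],[0,0,0],1]]'|grep -E "eef|ft"
```

```text
eef_pos: [0.4802, -0.3475, 0.0648]
ft_force: [-0.3, 0.2, -0.2]
eef_pos: [0.4804, -0.3476, 0.0632]
ft_force: [-0.4, 0.5, -0.9]
eef_pos: [0.4807, -0.3478, 0.062]
ft_force: [-0.0, -0.3, 0.4]
```

```bash
python3 -m inch '[[[0,0,0],[0,0,0.005],1],[[0,0,0],[0,0,0],1],[[0,0,0],[0,0,0],1]]'|grep -E "eef|ft"
python3 -m inch '[[[0,0,0],[0,0,0],-0.2],[[0,0,0],[0,0,0],-0.2],[[0,0,0],[0,0,0],-0.2],[[0,0,0],[0,0,0],-0.2],[[0,0,0],[0,0,-0.05],-0.2],[[0,0,0],[0,0,-0.1],-0.2],[[0,0,0],[0,0,-0.12],-0.2],[[0,0,0],[0,0,-0.12],-0.2],[[0,0,0],[0,0.05,-0.12],-0.2],[[0,0,0],[0,0.1,0],-0.2]]'|grep -E "eef|ft"
python3 -m inch '[[[0,0,0],[0.1,0.1,0],-0.2],[[0,0,0],[0.1,0.1,0],-0.2],[[0,0,0],[0,0,0],-0.2],[[0,0,0],[0,0,0],-0.2],[[0,0,0],[0,0,0],-0.2]]'|grep -E "eef|ft"
python3 - <<'E'
from h import *
import pickle
o,e,M=st();c=cam("wrist");t=cam("top");s=cam("scene");pickle.dump((c,t,s,e,M),open("v18.pkl","wb"));print(e.round(3))
def fit(x,m,z,g,r0):
    H=np.argwhere(m)[:,::-1]; cn=max(cv2.findContours(m.astype(np.uint8),0,cv2.CHAIN_APPROX_NONE)[0],key=len)[:,0]
    Y=np.array([onz(x,*k,z)[:2] for k in cn])
    for k in(.012,.006,.004,.003):
        q=np.linalg.lstsq(np.c_[2*Y,np.ones(len(Y))],(Y**2).sum(1),rcond=None)[0]; r=np.sqrt(q[2]+q[:2]@q[:2]); Y=Y[abs(np.hypot(*(Y-q[:2]).T)-r)<k]
    res=np.hypot(*(Y-q[:2]).T)-r; a=np.arctan2(*(Y-q[:2]).T[::-1]); B=np.c_[np.cos(2*a),np.sin(2*a)]; return q[:2].round(4),r.round(4),len(Y),np.linalg.lstsq(B,res,rcond=None)[0].round(4)
for n,x in(("wrist",c),("top",t)):
    hsv=cv2.cvtColor(x["img"],cv2.COLOR_RGB2HSV).astype(int); m=((hsv[...,1]<45)&(hsv[...,2]>130)); p=proj(x,(.48,-.347,.083))
    bb=[b for b in blobs(x,m,200) if np.linalg.norm(b[0]-p)<40]; b=max(bb,key=lambda b:b[1][4]); print(n,b[1],fit(x,b[2],.083,p,.067))
def kn(x): 
    p=proj(x,(.48,-.347,.1)); return min((b for b in blobs(x,x["img"].astype(int).max(2)<70,8,400)),key=lambda b:np.linalg.norm(b[0]-p))
k1,k2=kn(t),kn(s); print("knob",k1[:2],k2[:2],tri((t,*k1[0]),(s,*k2[0])))
k1,k2=kn(c),kn(s); print("knob w/s",k1[:2],tri((c,*k1[0]),(s,*k2[0])))
# gate height: prong end tri from scene template between first and now
s0=pickle.load(open("scene0.pkl","rb")); d=cv2.absdiff(s0["img"],s["img"])[195:265,290:350].max(2); print("gate region diff",(d>40).sum())
t0=pickle.load(open("top0.pkl","rb")); print("bystander diff",[(n,int((cv2.absdiff(t0["img"],t["img"])[v0:v1,u0:u1].max(2)>40).sum())) for n,u0,v0,u1,v1 in(("meter",182,120,235,162),("bearing",210,162,227,177),("driver",322,138,375,190))])
im=np.hstack([cv2.resize(s["img"],(512,384)),cv2.resize(t["img"],(512,384))])[:,:,::-1]; cv2.imwrite("pics/final.png",cv2.resize(im,(800,300),interpolation=cv2.INTER_AREA))
E
```

```text
eef_pos: [0.4807, -0.3478, 0.0619]
ft_force: [-2.9, 1.3, 6.6]
eef_pos: [0.4844, -0.307, 0.2212]
ft_force: [0.5, -1.2, 2.2]
eef_pos: [0.4226, -0.2438, 0.2139]
ft_force: [0.8, -0.1, -0.4]
[ 0.423 -0.244  0.214]
wrist [69, 157, 145, 137, 12087] (array([ 0.4795, -0.3477]), np.float64(0.0663), 349, array([-0.    , -0.0002]))
top [335, 220, 40, 30, 621] (array([ 0.5009, -0.3374]), np.float64(0.046), 27, array([-0.0009, -0.0011]))
knob (array([359.9, 251. ]), [349, 234, 23, 37, 351]) (array([207., 155.]), [205, 151, 5, 9, 37]) (array([ 0.4616394 , -0.35774379,  0.08147711]), [0.0049, 0.0049])
knob w/s (array([135.1, 242.1]), [122, 226, 29, 31, 386]) (array([ 0.48011677, -0.34760611,  0.09857997]), [0.0018, 0.0018])
gate region diff 825
bystander diff [('meter', 0), ('bearing', 8), ('driver', 0)]
```

```bash
python3 - <<'E'
from h import *
import pickle
s0=pickle.load(open("scene0.pkl","rb"))["img"]; s=pickle.load(open("v18.pkl","rb"))[2]["img"]; s9=pickle.load(open("v9.pkl","rb"))[2]["img"]
g=lambda i:cv2.Canny(cv2.cvtColor(i,cv2.COLOR_RGB2GRAY),60,150).astype(np.float32)
G=lambda i:cv2.cvtColor(i,cv2.COLOR_RGB2GRAY)
# gate's upright bar + prong (rows 210..260, cols 300..348): dark mask
for n,i in(("start",s0),("lifted",s9),("now",s)):
    f=i.astype(int).max(2)[205:262:2,300:350]; print(n); print("\n".join("".join("#" if x<75 else "." for x in r) for r in f))
E
```

```text
start
..................................................
#.................................................
...#..............................................
####..............................................
#####......................................##.....
###......................................##.......
......................................###.........
.....................................###..........
.................................######...........
...........................#...#..................
...........................###....................
...........................###....................
..........................###.....................
..........................###.....................
.........................###......................
.................#.......###......................
..................#.....####........##............
...................########.....######............
......#.................##.........####...........
.........#..............##............####........
...........##..........##................#........
..............#.......#
[... 2653 characters left out ...]
............###......................
........................####..........#...........
........................###.....##.###............
......#.................##.........#####..........
.........#..............##............####........
...........##..........##................#........
..............#.......###.........................
.................#....##..........................
...................#####..........................
......................#..#........................
.........................#.##.....................
...........................##.....................
..................................................
..................................................
```

Gate is back at its starting (shut) position, pot and lid are in place, and the arm is clear.

```bash
python3 -c "
from workcell import workorder
print(workorder.job_done())"
```

```text
the job is handed in; nothing more can be done
None
```

I handed the job in at about 70 s on the clock: all nine feet (four from the chute, five loose) appear to be in the pot, which stands released on the mat with its lid flat and the gate shut. However, the first chute lift tilted the pot to about 12–14° and I set it on the bench briefly to regrip, so "upright throughout" was not fully kept.

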